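# Clamp a stepped shaft in the run-out V-block

## Task

Lay the stepped shaft from the rack in the V of the run-out station's V-block, about centred on it. Then pinch the two side tabs of the quick-release clamp to free it from the spare V-block, set it over the middle of the shaft on the station's V-block and let the tabs go so that both hooks lock under the block. Finally turn the wing screw clockwise until it bottoms and back it off a quarter turn, so that the shaft can be turned by hand; disturb nothing else on the bench.

Things in the scene. Friction and masses are not known exactly. Their poses are not given: they have to be found in the camera images.
- shaft: Stepped steel shaft, 120 mm long, 0.37 kg: a thick middle 26 mm in diameter, 70 mm long, and a 16 mm journal, 25 mm long, at each end (ends alike). Origin: its centre; x along its axis. It starts level in one of the rack's two notches, its axis 42 mm above the table; the rack's other notch holds a plain pin without steps.
- rack_mid (a point): Middle of the floor of the black shaft rack (130 mm wide in y, fixed), 8 mm above the table; x along the shafts. Notches at y = +32 and -32 mm; V supports only at x = +34 and -34 mm, so between them there is free space beside a shaft down to this floor. Its supports reach 41 mm above the table.
- station: Run-out station, fixed: a dark plate 190 x 76 x 8 mm with a steel V-block 50 mm long (x), 44 mm wide (y), its flat top 53 mm above the table. Origin: on the table under the block's middle; x along the V, z up. A dial indicator, swung aside, stands on a 106 mm tall post at x = -112 mm, its 42 mm dial at y = +48 mm.
- station_v (a point): Where the shaft's centre lies when it rests in the station's 90-degree V: 58.4 mm above the table, 5.4 mm above the block's top (the shaft's top is then 71.4 mm up). x along the V, which is 26 mm wide at the top. A groove along each side of the block leaves a lip, its underside 32 mm above the table, for the clamp's hooks.
- spare: The spare V-block, fixed to the table: the same block and top height (53 mm) on a short 90 x 76 x 8 mm plate, without a dial. Origin: on the table under the block's middle; x along its V. At the start the clamp is locked on it, within 8 mm of its middle.
- clamp: Quick-release bridge clamp, 0.25 kg: a dark bridge 46 mm long (y), 16 mm wide (x), its top 32 mm above two feet that stand astride the V on a block's top. Origin: midway between the feet, at their underside (53 mm above the table when seated on a block); x along the V, y across it, z up. Rigid cheeks beside the legs reach 15 mm below the feet along the block's sides (0.8 mm clearance, ends flared). Either way round will do. The wing screw reaches 54 mm above the feet.
- tab_a (a point): Middle of the outer face of the ribbed tab at the clamp's +y end, 22 mm wide (x), 18 mm high, 12 to 30 mm above the feet, leaning outward. The two tabs measure 67 mm over their upper edges at rest and 59 mm, upright and 2 mm higher, when fully pinched together along y; that takes about 5 N at the upper edge and ends on a firm stop, so the clamp can be carried by the pinched tabs.
- tab_b (a point): The same on the tab at the clamp's -y end.
- clamp_hooks (a point): Midway between the hooks, level with their upper faces, 24 mm below the feet. Under each tab a hooked leg, 20 mm wide, reaches 28 mm below the feet and locks under the block's side lip (21 mm below the feet when seated). Pinching the tabs swings the hooks out, clear of the block by 2.5 mm a side; let go, they spring back. Unpinched, the clamp can be neither pulled off nor pushed on.
- wing_mid (a point): Middle of the wing of the clamp's screw, on the screw's upright axis, 45.5 mm above the clamp's feet. The wing is a steel bar 28 mm long, 9 mm thick, 17 mm high, 37 to 54 mm above the feet, 5 mm clear above the bridge. The point's x axis points along the 28 mm length, its y axis across the two flats to grip.
- wing (a joint): Angle of the wing screw in the clamp (rad). 0: bottomed, a firm stop, the wing then along the clamp's x; it grows as the screw is backed off, anticlockwise seen from above. It starts 0.5 to 1.15 rad off the bottom and turns stiffly (0.03 N m), staying where it is left.
- latch_a (a joint): Swing of the latch at the clamp's +y end (rad): 0 hook closed, 0.17 fully pinched and the hook clear of the block.
- latch_b (a joint): The same for the latch at the clamp's -y end.
- pin: Plain steel pin, 20 mm x 100 mm, lying in the rack's other notch; origin its centre. Leave it there.
- ring_gauge: Steel ring gauge, 48 mm wide, 16 mm high; bystander.
- weight: Knobbed steel weight, 42 mm wide, 52 mm high; bystander.
- caliper: Digital caliper lying at the bench's left; bystander.
- brush: Brush lying at the right; bystander.
Not all that is in view belongs to the job. Leave any pink or purple look-alike of the spare alone.

How it is judged:
By the outcome, as a careful person would: the job done as asked, in the order asked, and still so for the second after the job is handed in, with the robot touching nothing.
It also fails if it takes over 72 s, if anything falls off the work surface, if the arm or the gripper's body presses on something with over 40 N, if the wrist force passes 120 N, or if a joint passes its speed limit or range.

## Robot

A 6-joint arm with a two-finger parallel gripper is mounted at the origin on the work surface. World frame = base frame: x ahead of the robot, y to its left, z up, the work surface at z = 0. Lengths are in mm, angles in rad, forces in N, time in s.
With the tool pointing down it reaches from about 325 to 775 mm from the base axis. Payload 9.3 kg.
Tool frame: the origin (TCP) lies midway between the tips of the shut fingers; the grasp point (between the pads) lies 19 mm behind it (ctrl.grasp_offset is the z of the grasp point in the tool frame, in mm); z points along the fingers, y is the direction in which the jaws open and shut (so a half turn about z gives the same grasp; the last joint's range is limited). The gripper opens to 85 mm and grips with 20 to 120 N. Pads are 22 mm wide; open, the fingers measure 114 mm over their backs; the gripper's body (76 mm by 85 mm) begins 54 mm behind the grasp point. The pads swing forward as they close: fully open they stand 13 mm farther back than shut.
Start: joints at [1.071, 0.259, 0.021, 1.334, 0, 1.418], TCP at [186.941, 517.252, 231.279] pointing down, gripper open.
Joint ranges: [-3.04, 3.04], [-0.91, 1.82], [-1.04, 1.36], [-1.92, 1.95], [-1.52, 1.45], [-3.14, 3.14]. Speed limits (rad/s): [2.22, 2.22, 2.79, 3.14, 3.14, 3.14].

## Interface

Orientations are given as a unit quaternion [w, x, y, z].
In Python, from plant import ctrl, cams gives the robot as it stands.
- The arm moves only by the shell command python3 -m handwheel 'ROWS'. ROWS is a JSON object of lists of equal length, an entry for each row: "rot": the turn, a rotation vector about the tool's x, y, z in rad, a list of three; "offset": the shift along the tool's x, y, z in m, a list of three; "jaw": the closure, from 0 (fully open) to 1 (shut). A call has exactly 10 rows; each row shifts and turns the pose as measured when the row begins, along the tool's axes as they then stand; what a row does not reach is not made up. A row lasts 1/10 s, in which the tool goes at most 50 mm and 8.59 degrees, less where a joint would pass 70% of its speed; a pose out of reach is approached as far as the arm can. A call is refused whole if a number of a shift passes 0.05 or a number of a turn 0.15, either way. A call with a gripper value outside its range is refused whole. The fingers move at their own pace and stop on an object; the grip force is fixed at half the most. Time passes only in rows, so rows that do not move let the fingers close, or fill a call up. It gives the time, the measured TCP pose, the force and the opening at its end, in the units of the state.
- ctrl.sense(): the state, without advancing time (a new reading comes with each control period).
- cams.grab_frame(name): name is "scene" or "side" or "wrist"; returns the picture (400x640x3 uint8, red, green, blue); there is no depth.
- cams.get_calibration(name): a dict with "mtx" (3x3 intrinsics, pixels), "T" (4x4, takes a point from camera to world coordinates); the wrist camera has in their place "mount" (4x4, takes a point from camera to tool coordinates, whose origin is the TCP and whose axes are the flange's). Camera axes: x right, y up, looking along -z (the intrinsics and any distortion apply to the point x, -y, -z); pixel columns grow to the right and rows downward; lengths in mm; the calibration is good to about 2 mm. A picture is of the moment at which its call begins: read the wrist's pose just before it. get_calibration takes no time and is no camera call.
- ctrl.job_done(): hands the job in, once; it reports no verdict.
The state is a dict: "clock": time; "joint_positions": joint angles; "joint_vel": joint speeds; "effort": joint torques, N m; "eef_pos": TCP position; "orientation": TCP orientation; "wrist_force": force on the tool from outside, world axes, zero at the start; "torque": the same for the moment, N m; "gripper_width": opening from 0.0 (shut) to 1.0 (fully open).
Only numpy, scipy, OpenCV 4.12 (cv2) and the standard library are available. Lean on these libraries where they do the work, as an engineer would, in place of code of your own. Each camera call takes 0.05 s, during which the arm holds its last target.

## Working session

There is one attempt and no reset: what is moved stays moved. The work goes in short steps, Python scripts to look and compute and a shell command to move; the robot and the scene stay as the last step left them, time stands still between calls to the robot, and variables do not carry over. Pictures are saved under pics/ and viewed, and the job is handed in when it is done.

```bash
ls; mkdir -p pics
python3 - <<'E'
from plant import ctrl,cams
import cv2
print(ctrl.sense(), ctrl.grasp_offset)
for n in ("scene","side","wrist"):
    c=cams.get_calibration(n); print(n,c)
    f=cams.grab_frame(n); cv2.imwrite(f"pics/{n}0.png",f[:,:,::-1])
E
```

```text
pics
{'clock': 0.0, 'joint_positions': array([ 1.07135644e+00,  2.59182669e-01,  2.07386148e-02,  1.33369930e+00,
       -1.40828457e-05,  1.41821044e+00]), 'joint_vel': array([ 4.04610716e-04,  7.17637546e-04,  7.72571168e-05,  9.16851383e-04,
        1.04904730e-03, -1.53267987e-03]), 'effort': array([ 2.47856588e-04, -5.55635762e+01,  3.44532359e+01,  1.38595118e-02,
       -5.03440856e-05, -2.00864758e-05]), 'eef_pos': array([186.8268968 , 516.98577215, 230.66223472]), 'orientation': array([-2.09034442e-04,  1.72558904e-01,  9.84998970e-01, -6.40292022e-04]), 'wrist_force': array([ 0.68001907,  0.7493471 , -0.30703139]), 'torque': array([-0.00653656,  0.01143382,  0.03071829]), 'gripper_width': 0.9982043599369764} -18.700000000000003
scene {'mtx': array([[372.57780095,   0.        , 323.75187358],
       [  0.        , 372.57780095, 199.29168852],
       [  0.        ,   0.        ,   1.        ]]), 'T': array([[ 3.73465569e-01, -4.99039615e-01,  7.81973741e-01,
         1.34510844e+03],
       [ 9.27546815e-01,  2.13094596e-01, -3.06997718e-01,
        -3.11233836e+02],
       [
[... 498 characters left out ...]
19e+02],
       [-9.17526982e-03,  6.42970607e-01,  7.65835892e-01,
         8.78668454e+02],
       [ 0.00000000e+00,  0.00000000e+00,  0.00000000e+00,
         1.00000000e+00]])}
wrist {'mtx': array([[351.02066709,   0.        , 323.3378232 ],
       [  0.        , 351.02066709, 204.37108044],
       [  0.        ,   0.        ,   1.        ]]), 'mount': array([[ 3.27521077e-04,  9.52994069e-01,  3.02988773e-01,
         7.64229869e+01],
       [ 9.99999787e-01, -1.41029319e-04, -6.37386330e-04,
        -6.00732626e-01],
       [-5.64695092e-04,  3.02988917e-01, -9.52993912e-01,
        -1.42431277e+02],
       [ 0.00000000e+00,  0.00000000e+00,  0.00000000e+00,
         1.00000000e+00]])}
```

View pics/scene0.png

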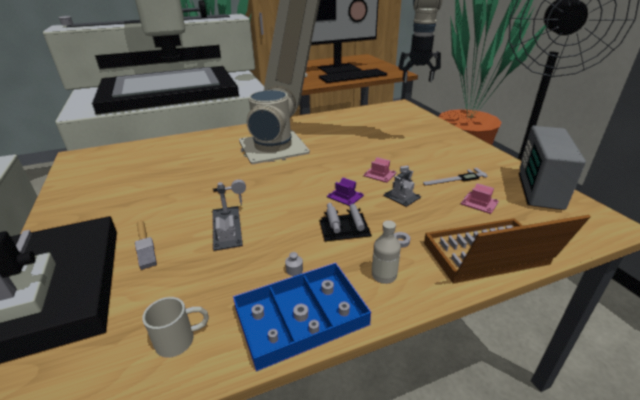

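View pics/side0.png

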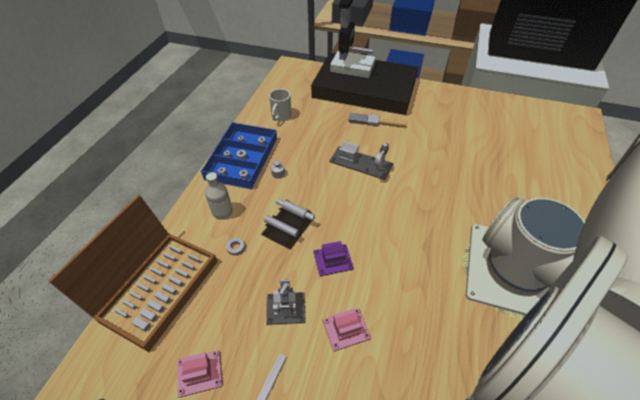

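View pics/wrist0.png

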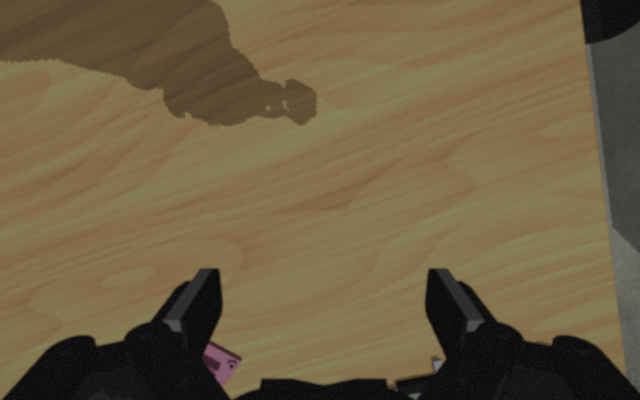

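```bash
cat > h.py <<'E'
import numpy as np, cv2
from scipy.spatial.transform import Rotation as R
from plant import ctrl,cams
def toolT(s=None):
    s=s or ctrl.sense(); q=s['orientation']; T=np.eye(4)
    T[:3,:3]=R.from_quat([q[1],q[2],q[3],q[0]]).as_matrix(); T[:3,3]=s['eef_pos']; return T
def camT(n,tt=None):
    c=cams.get_calibration(n)
    return c['mtx'],(c['T'] if 'T' in c else (toolT() if tt is None else tt)@c['mount'])
def ray(n,px,z,tt=None):
    K,T=camT(n,tt); u,v=px
    d=np.array([(u-K[0,2])/K[0,0],-(v-K[1,2])/K[1,1],-1.]); d=T[:3,:3]@d; o=T[:3,3]
    return o+d*(z-o[2])/d[2]
def proj(n,P,tt=None):
    K,T=camT(n,tt); p=np.linalg.inv(T)@np.append(P,1); p=p[:3]*[1,-1,-1]; p=K@p; return p[:2]/p[2]
def crop(src,x0,y0,x1,y1,k,out):
    f=cv2.imread(src); cv2.imwrite(out,cv2.resize(f[y0:y1,x0:x1],None,fx=k,fy=k,interpolation=cv2.INTER_CUBIC))
E
python3 - <<'E'
from h import *
crop('pics/scene0.png',200,160,420,280,3.6,'pics/sc1.png')
crop('pics/side0.png',250,100,410,220,5,'pics/si1.png')
crop('pics/side0.png',240,190,360,330,4.2,'pics/si2.png')
E
```

```text
(no output)
```

View pics/sc1.png

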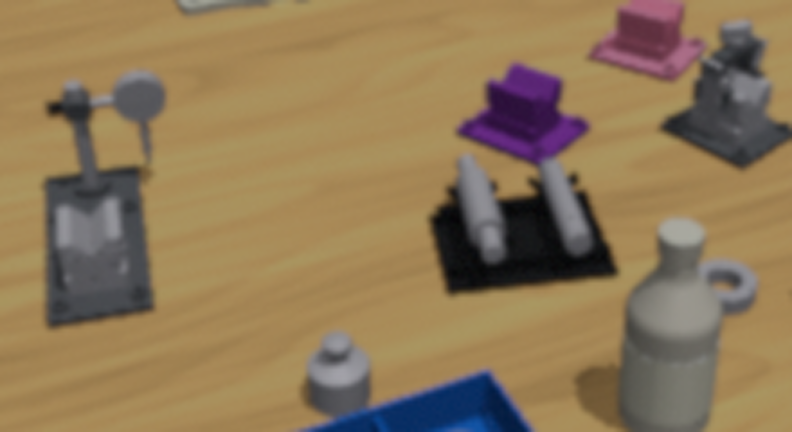

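View pics/si1.png

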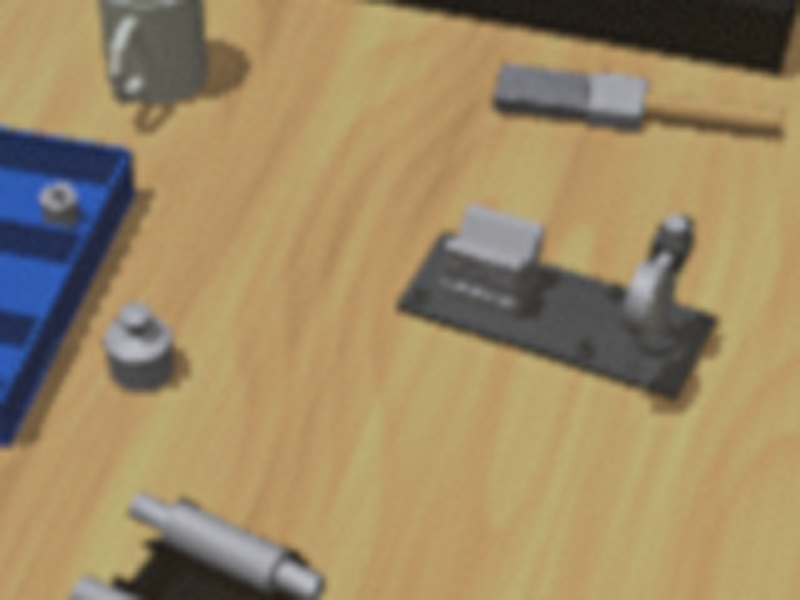

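View pics/si2.png

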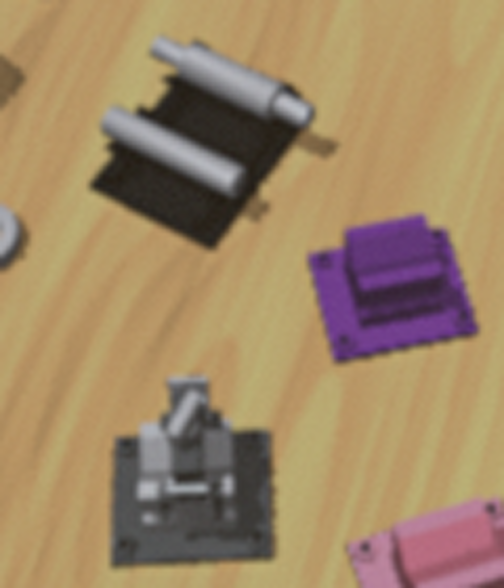

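Run:
```python
from h import *
np.set_printoptions(suppress=True,precision=1)
a=lambda p:(250+p[0]/5,100+p[1]/5)
b=lambda p:(240+p[0]/4.2,190+p[1]/4.2)
c=lambda p:(200+p[0]/3.6,160+p[1]/3.6)
for p in [(398,308),(445,235),(715,320),(672,400)]: print('plate side',ray('side',a(p),8))
for p in [(46,180),(140,170),(152,305),(50,325)]: print('plate scene',ray('scene',c(p),8))
for p in [(160,48),(302,110),(220,80)]: print('shaft side',ray('side',b(p),42))
for p in [(465,165),(492,252)]: print('shaft sc',ray('scene',c(p),42))
for p in [(118,438),(268,432),(272,558),(112,565)]: print('spare side',ray('side',b(p),8))
print('wing', ray('side',b((187,385)),107))
for p in [(140,305)]: print('weight',ray('side',a((140,385)),0))
```

```text
plate side [ 561.5 -230.2    8. ]
plate side [ 551.5 -305.     8. ]
plate side [ 367.3 -279.5    8. ]
plate side [ 379.4 -203.6    8. ]
plate scene [ 377.5 -284.2    8. ]
plate scene [ 393.2 -209.9    8. ]
plate scene [ 570.5 -235.9    8. ]
plate scene [ 564.2 -307.1    8. ]
shaft side [644.4  -2.   42. ]
shaft side [537.6  19.1  42. ]
shaft side [596.8  11.7  42. ]
shaft sc [538.8  21.4  42. ]
shaft sc [649.   -3.7  42. ]
spare side [572.9 253.4   8. ]
spare side [491.4 223.6   8. ]
spare side [464.7 294.    8. ]
spare side [547.1 324.4   8. ]
wing [521.2 256.7 107. ]
weight [ 697.2 -125.3   -0. ]
```

```bash
python3 -m handwheel '{"rot":[[0,0,-0.015],[0,0,-0.015],[0,0,-0.015],[0,0,-0.015],[0,0,-0.015],[0,0,-0.015],[0,0,-0.015],[0,0,-0.015],[0,0,-0.015],[0,0,0]],"offset":[[-0.041,-0.013,0.003],[-0.041,-0.013,0.003],[-0.041,-0.013,0.003],[-0.041,-0.013,0.003],[-0.041,-0.013,0.003],[-0.041,-0.013,0.003],[-0.041,-0.013,0.003],[-0.041,-0.013,0.003],[-0.041,-0.013,0.003],[-0.03,-0.01,0]],"jaw":[0,0,0,0,0,0,0,0,0,0]}'
python3 - <<'E'
from h import *
s=ctrl.sense(); print(s['clock'],s['eef_pos'],s['orientation'],s['joint_vel'])
np.save('tt1.npy',toolT(s)); cv2.imwrite('pics/w1.png',cams.grab_frame('wrist')[:,:,::-1])
E
```

```text
clock: 1.15
eef_pos: [544.1, 279.2, 200.1]
orientation: [-0.002, 0.098, 0.995, -0.001]
wrist_force: [0.2, 1.1, 0.5]
gripper_width: 0.998
1.15 [544.127462   279.22907254 200.13449411] [-1.84635938e-03  9.84116868e-02  9.95143585e-01 -9.87485150e-04] [-0.4172173   0.29301295  0.44807653  0.15933155  0.0069147  -0.40763402]
```

View pics/w1.png

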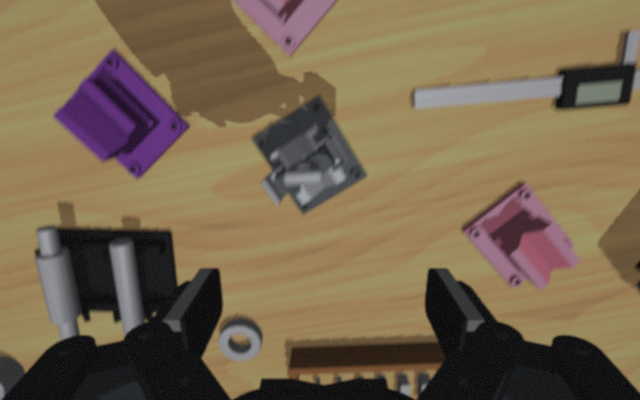

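Run:
```python
from h import *
crop('pics/w1.png',235,85,385,225,5,'pics/w1c.png')
```

```text
(no output)
```

View pics/w1c.png

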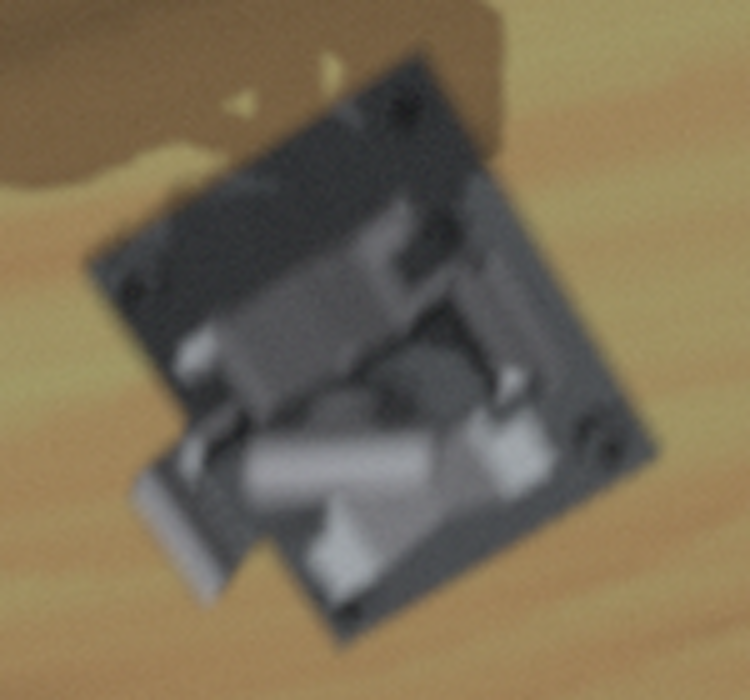

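```bash
python3 -m handwheel '{"rot":[[0,0,0],[0,0,0],[0,0,0],[0,0,0],[0,0,0],[0,0,0],[0,0,0],[0,0,0],[0,0,0],[0,0,0]],"offset":[[-0.0125,-0.032,0.002],[-0.0125,-0.032,0.002],[-0.0125,-0.032,0.002],[-0.0125,-0.032,0.002],[-0.0125,-0.032,0.002],[-0.0125,-0.032,0.002],[-0.0125,-0.032,0.002],[-0.0125,-0.032,0.002],[0,0,0],[0,0,0]],"jaw":[0,0,0,0,0,0,0,0,0,0]}'
python3 - <<'E'
from h import *
s=ctrl.sense(); print(s['clock'],s['eef_pos'],s['orientation'],s['joint_vel'])
np.save('tt2.npy',toolT(s)); cv2.imwrite('pics/w2.png',cams.grab_frame('wrist')[:,:,::-1])
crop('pics/w2.png',220,60,420,260,3,'pics/w2c.png')
E
```

```text
clock: 2.2
eef_pos: [595.7, -4.4, 178.9]
orientation: [-0.005, 0.101, 0.995, -0.002]
wrist_force: [-0.3, -0.4, 0.1]
gripper_width: 1.001
2.2 [595.71473957  -4.38455672 178.86941538] [-0.00453592  0.10103421  0.99487122 -0.00166642] [-0.02679376  0.00869891  0.00021258 -0.00445433 -0.00951687 -0.00942827]
```

View pics/w2.png

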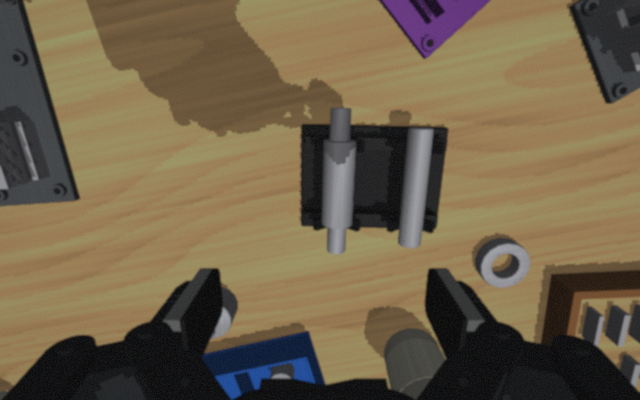

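View pics/w2c.png

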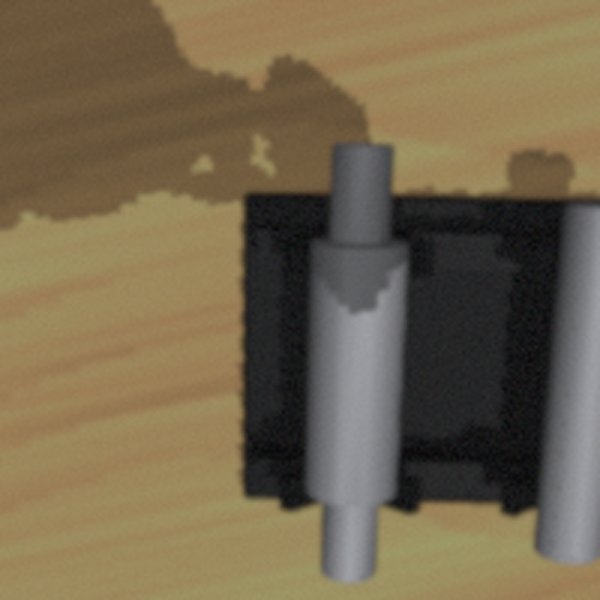

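```bash
cat >> h.py <<'E'
def go(x,y,z,th,tt=None):
    "delta in tool axes (mm) to a tool-down pose; th = world angle (rad) of tool y"
    T=toolT() if tt is None else tt
    c,s=np.cos(th),np.sin(th)
    Rt=np.array([[-s,c,0],[c,s,0],[0,0,-1.]]) # cols x=(-s? ) set below
    Rt=np.column_stack([[-s,c,0],[c,s,0],[0,0,-1]])
    Rt[:,0]=np.cross(Rt[:,1],Rt[:,2])
    d=T[:3,:3].T@(np.array([x,y,z])-T[:3,3])
    r=R.from_matrix(T[:3,:3].T@Rt).as_rotvec()
    print('tool delta mm',d.round(1),'rot',r.round(3),'th now',np.arctan2(T[1,1],T[0,1]).round(3)); return d,r
E
python3 - <<'E'
from h import *
np.set_printoptions(suppress=True,precision=1)
tt=np.load('tt2.npy')
c=lambda p:(220+p[0]/3,60+p[1]/3)
W=lambda p,z:ray('wrist',c(p),z,tt)
for nm,p,z in [('top j',(362,144),50),('top step',(360,241),54),('bot step',(353,503),52),('bot end',(349,580),42),('bot end',(349,572),50)]: print(nm,W(p,z))
a=W((362,146),46);b=W((349,575),46); print(np.degrees(np.arctan2(*(b-a)[[1,0]])), np.linalg.norm(b-a),(a+b)/2)
for p in [(245,195),(247,497)]: print('rack edge',W(p,8))
E
```

```text
top j [532.7  20.6  50. ]
top step [555.6  15.6  54. ]
bot step [625.3   0.4  52. ]
bot end [652.4  -5.6  42. ]
bot end [646.2  -4.7  50. ]
-12.542586055470348 118.49468863187147 [591.1   7.8  46. ]
rack edge [541.6 -14.    8. ]
rack edge [633.4 -33.9   8. ]
```

Run:
```python
from h import *
go(591,8,70,1.352)
```

```text
tool delta mm [  6.1  11.4 108.8] rot [-0.005 -0.009  0.017] th now 1.369
```

```bash
python3 -m handwheel '{"rot":[[-0.005,-0.009,0.017],[0,0,0],[0,0,0],[0,0,0],[0,0,0],[0,0,0],[0,0,0],[0,0,0],[0,0,0],[0,0,0]],"offset":[[0.001,0.002,0.018],[0.001,0.002,0.018],[0.001,0.002,0.018],[0.001,0.002,0.018],[0.001,0.002,0.018],[0.001,0.001,0.018],[0,0,0],[0,0,0],[0,0,0],[0,0,0]],"jaw":[0.45,0.45,0.45,0.45,0.45,0.45,0.45,0.45,0.45,0.45]}'
python3 - <<'E'
from h import *
s=ctrl.sense(); print(s['clock'],s['eef_pos'],s['joint_vel'])
go(591,8,35,1.352)
np.save('tt3.npy',toolT(s)); cv2.imwrite('pics/w3.png',cams.grab_frame('wrist')[:,:,::-1])
E
```

```text
clock: 3.25
eef_pos: [591.6, 20.0, 71.0]
orientation: [0.003, 0.103, 0.995, 0.001]
wrist_force: [0.5, 0.1, 0.2]
gripper_width: 0.552
3.25 [591.56588374  20.00771964  70.96951116] [ 0.00418004 -0.00741443  0.01045474  0.00822415 -0.00097006 -0.00075823]
tool delta mm [ -1.7 -12.   35.9] rot [0.002 0.005 0.012] th now 1.364
```

View pics/w3.png

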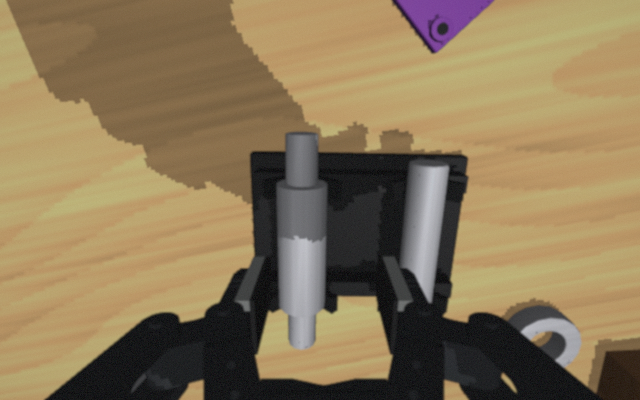

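```bash
python3 -m handwheel '{"rot":[[0,0,0],[0,0,0],[0,0,0],[0,0,0],[0,0,0],[0,0,0],[0,0,0],[0,0,0],[0,0,0],[0,0,0]],"offset":[[-0.001,-0.004,0.003],[-0.001,-0.004,0.003],[0,-0.004,0.003],[0,0,0],[0,0,0],[0,0,0],[0,0,0],[0,0,0],[0,0,0],[0,0,0]],"jaw":[0.45,0.45,0.45,0.45,0.45,0.45,0.45,0.45,0.45,0.45]}'
python3 - <<'E'
from h import *
s=ctrl.sense(); print(s['clock'],s['eef_pos'],s['joint_vel'])
go(591,8,35,1.352)
E
```

```text
clock: 4.3
eef_pos: [591.8, 6.0, 62.5]
orientation: [0.004, 0.104, 0.995, 0.001]
wrist_force: [-0.4, 0.1, 0.1]
gripper_width: 0.552
4.3 [591.7835604    5.96443452  62.47043023] [ 0.00178502  0.00088557  0.00067478 -0.00038591 -0.00131917  0.00146438]
tool delta mm [ 1.4  1.8 27.5] rot [0.003 0.007 0.011] th now 1.363
```

```bash
python3 -m handwheel '{"rot":[[0.003,0.007,0.01],[0,0,0],[0,0,0],[0,0,0],[0,0,0],[0,0,0],[0,0,0],[0,0,0],[0,0,0],[0,0,0]],"offset":[[0.001,0.0015,0.007],[0,0,0.007],[0,0,0.007],[0,0,0.005],[0,0,0],[0,0,0],[0,0,0],[0,0,0],[0,0,0],[0,0,0]],"jaw":[0.45,0.45,0.45,0.45,0.45,0.45,1,1,1,1]}'
python3 - <<'E'
from h import *
s=ctrl.sense(); print(s['clock'],s['eef_pos'],s['joint_vel'],s['wrist_force'])
go(591,8,36,1.352)
E
```

```text
clock: 5.3
eef_pos: [590.8, 8.3, 33.7]
orientation: [-0.001, 0.109, 0.994, 0.0]
wrist_force: [0.6, 0.5, -2.3]
gripper_width: 0.283
5.3 [590.78013368   8.32661538  33.71078651] [ 8.71506521e-04  9.57257609e-05 -5.45440058e-04 -8.84264721e-04
  1.46926328e-03 -9.85958257e-04] [ 0.62502807  0.49246723 -2.33672873]
tool delta mm [-0.3 -0.3 -2.3] rot [-0.    -0.002  0.   ] th now 1.352
```

Run:
```python
from h import *
np.set_printoptions(suppress=True,precision=1)
a=lambda p:(250+p[0]/5,100+p[1]/5)
c=lambda p:(200+p[0]/3.6,160+p[1]/3.6)
for p in [(470,208),(543,225),(520,270),(445,245),(495,237)]: print('side',ray('side',a(p),53))
for p in [(58,205),(120,200),(125,270),(60,270),(90,235)]: print('scene',ray('scene',c(p),53))
# w2: station bits
tt=np.load('tt2.npy')
for p in [(78,198),(22,0)]: print(ray('wrist',p,8,tt))
```

```text
side [ 531.3 -285.9   53. ]
side [ 483.4 -284.1   53. ]
side [ 487.1 -240.2   53. ]
side [ 537.1 -248.1   53. ]
side [ 509.3 -264.5   53. ]
scene [ 484.9 -282.5   53. ]
scene [ 496.5 -238.8   53. ]
scene [ 582.  -251.1   53. ]
scene [ 564.4 -292.7   53. ]
scene [ 531.7 -266.7   53. ]
[ 564.8 -233.1    8. ]
[ 402.  -210.8    8. ]
```

```bash
python3 -m handwheel '{"rot":[[0,0,0],[0,0,0],[0,0,0],[0,0,-0.014],[0,0,-0.014],[0,0,-0.014],[0,0,-0.014],[0,0,-0.014],[0,0,-0.014],[0,0,0]],"offset":[[0,0,-0.03],[0,0,-0.035],[0,0,-0.035],[0,-0.04,-0.012],[0,-0.044,-0.012],[0,-0.044,-0.012],[-0.002,-0.044,-0.01],[-0.002,-0.044,-0.01],[-0.004,-0.038,0],[0,0,0]],"jaw":[1,1,1,1,1,1,1,1,1,1]}'
python3 - <<'E'
from h import *
s=ctrl.sense(); print(s['clock'],s['eef_pos'],s['joint_vel'],s['wrist_force'])
np.save('tt4.npy',toolT(s)); cv2.imwrite('pics/w4.png',cams.grab_frame('wrist')[:,:,::-1])
go(515,-263,120,1.434)
E
```

```text
clock: 6.3
eef_pos: [549.7, -251.2, 193.3]
orientation: [-0.004, 0.063, 0.998, -0.001]
wrist_force: [0.8, 0.6, -4.3]
gripper_width: 0.28
6.3 [ 549.74963697 -251.16288946  193.31342074] [ 0.02320436 -0.02556669 -0.01851973  0.02042837  0.02393306  0.03147311] [ 0.76026795  0.56060586 -4.27159188]
tool delta mm [ 32.2 -17.8  73.7] rot [-0.002 -0.008  0.011] th now 1.445
```

View pics/w4.png

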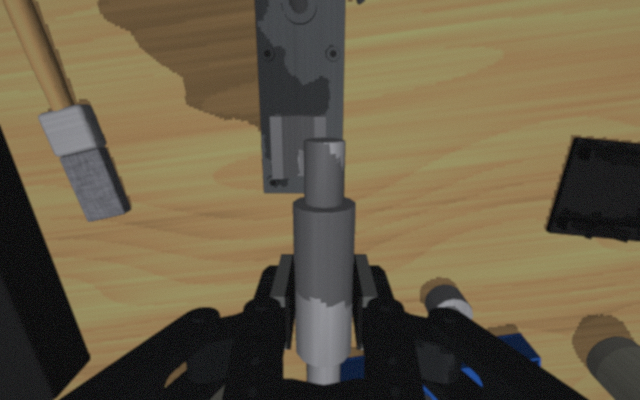

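Run:
```python
from h import *
crop('pics/w4.png',245,0,365,200,4,'pics/w4c.png')
f=cv2.imread('pics/w4c.png'); cv2.imwrite('pics/w4c.png',cv2.resize(f[360:],None,fx=1.6,fy=1.6))
```

```text
(no output)
```

View pics/w4c.png

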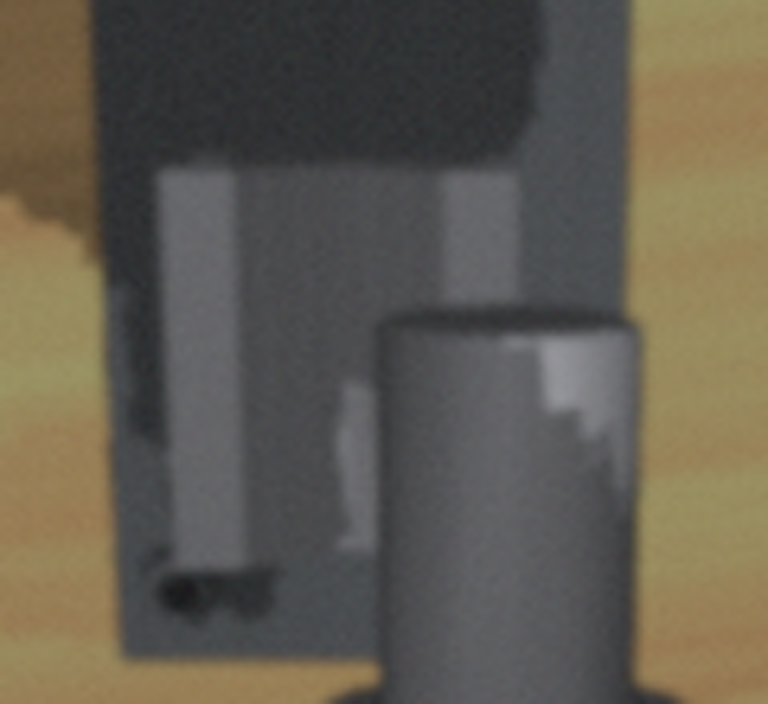

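Run:
```python
from h import *
np.set_printoptions(suppress=True,precision=1)
tt=np.load('tt4.npy')
c=lambda p:(245+p[0]/6.4,90+p[1]/6.4)
W=lambda p,z=53:ray('wrist',c(p),z,tt)
P=[W(p) for p in [(157,168),(518,170),(237,168),(442,168),(172,570),(247,570)]]
for p in P: print(p)
e=P[4]-P[0]; e2=P[5]-P[2]; print(np.linalg.norm(e),np.degrees(np.arctan2(e[1],e[0])),np.degrees(np.arctan2(e2[1],e2[0])), np.linalg.norm(P[1]-P[0]),np.degrees(np.arctan2(*(P[1]-P[0])[[1,0]])))
m=(P[0]+P[1])/2; m2=(P[2]+P[3])/2; print(m,m2)
for yaw in (-8,-9):
  ex=np.array([np.cos(np.radians(yaw)),np.sin(np.radians(yaw)),0]); print((m+m2)/2+ex*25)
# plate right edge / left edge
for p in [(92,0),(122,655),(630,0),(622,300)]: print(W(p,8))
```

```text
[ 484.7 -286.6   53. ]
[ 490.5 -242.7   53. ]
[ 486.  -276.9   53. ]
[ 489.1 -251.9   53. ]
[ 534.7 -293.3   53. ]
[ 535.9 -283.6   53. ]
50.45013688321183 -7.59789586244026 -7.728060724082018 44.24291134037066 82.49924052456537
[ 487.6 -264.6   53. ] [ 487.5 -264.4   53. ]
[ 512.3 -268.    53. ]
[ 512.3 -268.4   53. ]
[ 462.8 -298.8    8. ]
[ 556.3 -311.1    8. ]
[ 472.2 -224.6    8. ]
[ 513.  -230.2    8. ]
```

```bash
python3 - <<'E'
from h import *
np.set_printoptions(suppress=True,precision=1)
tt=np.load('tt4.npy')
for P in [(60,0,-8),(60,0,-16),(35,0,-8),(35,0,-21),(-35,0,-21)]:
    w=tt@np.append(P,1.); print(P,proj('wrist',w[:3],tt))
go(512.3,-267.8,120,1.438)
E
python3 - <<'E'
from h import *
crop('pics/w4.png',270,120,380,390,2.2,'pics/w4d.png')
E
```

```text
(60, 0, -8) [325.3 138.6]
(60, 0, -16) [325.4 141.4]
(35, 0, -8) [325.1 201.6]
(35, 0, -21) [325.3 212.1]
(-35, 0, -21) [325.  367.6]
tool delta mm [ 34.2 -22.9  73.8] rot [-0. -0.  0.] th now 1.445
```

View pics/w4d.png

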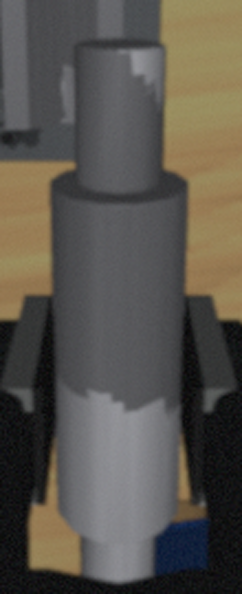

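```bash
python3 -m handwheel '{"rot":[[0,0,0],[0,0,0],[0,0,0],[0,0,0],[0,0,0],[0,0,0],[0,0,0],[0,0,0.005],[0,0,0],[0,0,0]],"offset":[[0.008,-0.005,0.01],[0.009,-0.006,0.02],[0.009,-0.006,0.02],[0.007,-0.005,0.02],[0,0,0.02],[0,0,0.02],[0,0,0.015],[0,0,0],[0,0,0],[0,0,0]],"jaw":[1,1,1,1,1,1,1,1,1,1]}'
python3 - <<'E'
from h import *
s=ctrl.sense(); print(s['clock'],s['eef_pos'],s['joint_vel'],s['wrist_force'])
go(512.3,-267.2,50,1.438)
E
```

```text
clock: 7.35
eef_pos: [511.2, -259.3, 63.9]
orientation: [-0.006, 0.063, 0.998, 0.001]
wrist_force: [0.3, -0.7, -3.3]
gripper_width: 0.278
7.35 [ 511.21838782 -259.32641829   63.85996392] [ 0.009252   -0.00742953  0.010959    0.00785052  0.00048415  0.00284194] [ 0.27850335 -0.69455966 -3.30698363]
tool delta mm [-2.2 -7.7 13.8] rot [ 0.001 -0.011  0.007] th now 1.445
```

```bash
python3 -m handwheel '{"rot":[[0.001,-0.008,0.006],[0,0,0],[0,0,0],[0,0,0],[0,0,0],[0,0,0],[0,0,0],[0,0,0],[0,0,0],[0,0,0]],"offset":[[-0.001,-0.0025,0],[-0.001,-0.0025,0],[0,-0.0022,0],[0,0,0],[0,0,0],[0,0,0.003],[0,0,0.003],[0,0,0.002],[0,0,0],[0,0,0]],"jaw":[1,1,1,1,1,1,1,1,1,1]}'
python3 - <<'E'
from h import *
s=ctrl.sense(); print(s['clock'],s['eef_pos'],s['joint_vel'],s['wrist_force'])
go(512.3,-267.2,50,1.438)
cv2.imwrite('pics/w5.png',cams.grab_frame('wrist')[:,:,::-1])
E
```

```text
clock: 8.35
eef_pos: [513.4, -268.0, 57.5]
orientation: [0.0, 0.066, 0.998, -0.001]
wrist_force: [0.2, 0.3, -3.5]
gripper_width: 0.276
8.35 [ 513.41268244 -267.96370583   57.50537532] [ 0.00176233  0.00281263 -0.00558704 -0.00297433 -0.00134543 -0.00049875] [ 0.16214682  0.29076808 -3.51580148]
tool delta mm [1.2 0.6 7.5] rot [-0.002  0.001  0.   ] th now 1.438
```

View pics/w5.png

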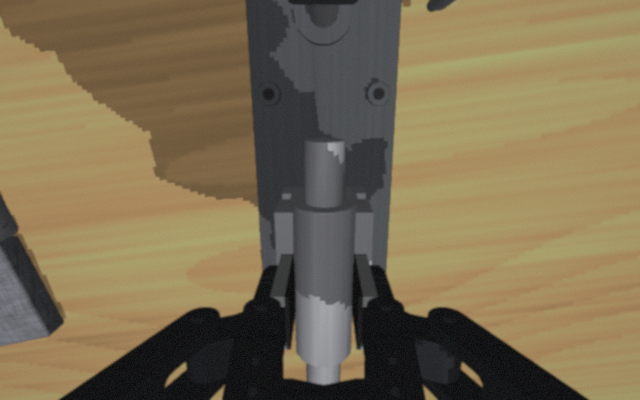

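```bash
python3 -m handwheel '{"rot":[[0,0,0],[0,0,0],[0,0,0],[0,0,0],[0,0,0],[0,0,0],[0,0,0],[0,0,0],[0,0,0],[0,0,0]],"offset":[[0.001,0.0003,0.002],[0,0,0.0015],[0,0,0.0015],[0,0,0.001],[0,0,0.001],[0,0,0.0005],[0,0,0.0005],[0,0,0],[0,0,0],[0,0,0]],"jaw":[1,1,1,1,1,1,1,1,1,1]}'
python3 - <<'E'
from h import *
s=ctrl.sense(); print(s['clock'],s['eef_pos'],s['wrist_force'],s['torque'])
go(512.3,-267.2,50,1.438)
E
```

```text
clock: 9.4
eef_pos: [512.6, -267.6, 53.2]
orientation: [0.002, 0.066, 0.998, -0.002]
wrist_force: [-1.4, 0.8, 2.2]
gripper_width: 0.283
9.4 [ 512.62004416 -267.59019442   53.24665872] [-1.36520986  0.76213615  2.15077208] [0.29381422 0.36854684 0.01349293]
tool delta mm [0.4 0.4 3.2] rot [-0.004  0.004  0.001] th now 1.439
```

```bash
python3 -m handwheel '{"rot":[[0,0,0],[0,0,0],[0,0,0],[0,0,0],[-0.004,0.004,0],[0,0,0],[0,0,0],[0,0,0],[0,0,0],[0,0,0]],"offset":[[0,0,0],[0,0,0],[0,0,0],[0,0,0],[0,0,-0.001],[0,0,-0.001],[0,0,0],[0,0,0],[0,0,0],[0,0,0]],"jaw":[0.62,0.62,0.62,0.62,0.62,1,1,1,1,1]}'
python3 - <<'E'
from h import *
s=ctrl.sense(); print(s['clock'],s['eef_pos'],s['wrist_force'],s['torque'])
go(512.3,-267.2,50,1.438)
cv2.imwrite('pics/w6.png',cams.grab_frame('wrist')[:,:,::-1])
cv2.imwrite('pics/si6.png',cams.grab_frame('side')[:,:,::-1])
crop('pics/si6.png',290,110,410,200,6,'pics/si6c.png')
E
```

```text
clock: 10.4
eef_pos: [513.3, -267.9, 55.0]
orientation: [0.0, 0.066, 0.998, 0.0]
wrist_force: [0.1, -0.3, -0.1]
gripper_width: 0.277
10.4 [ 513.30904877 -267.85798796   55.02526017] [ 0.12421665 -0.34671346 -0.05209762] [ 0.07777293 -0.0033361  -0.0227237 ]
tool delta mm [1.1 0.5 5. ] rot [0.001 0.001 0.001] th now 1.439
```

View pics/w6.png

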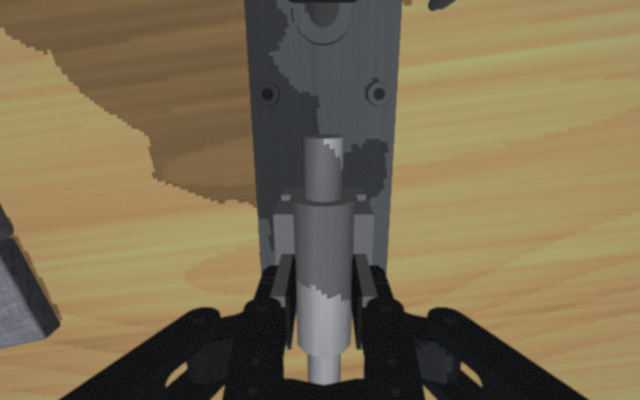

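View pics/si6c.png

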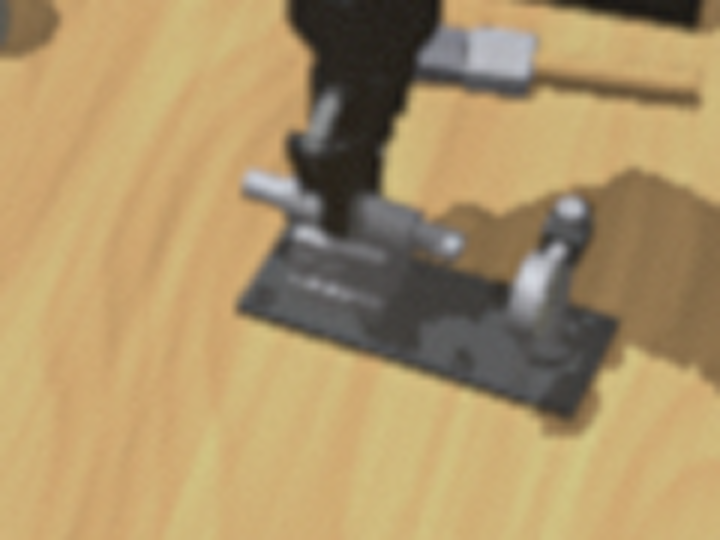

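Run:
```python
from h import *
np.set_printoptions(suppress=True,precision=1)
tt=np.load('tt1.npy')
c=lambda p:(235+p[0]/5,85+p[1]/5)
W=lambda p,z:ray('wrist',c(p),z,tt)
P=[W(p,8) for p in [(92,262),(425,50),(655,455),(340,645)]]
for p in P: print(p)
print('c',sum(P)/4)
for i in range(4):
  e=P[(i+1)%4]-P[i]; print(np.linalg.norm(e),np.degrees(np.arctan2(e[1],e[0])))
print('wing',W((340,445),107), 'tabs',W((175,545),83))
```

```text
[494.7 220.7   8. ]
[469.5 289.9   8. ]
[552.2 318.9   8. ]
[578.5 250.4   8. ]
c [523.7 270.    8. ]
73.64242477914185 109.97120190592594
87.60923120433328 19.34867089208534
73.44655622592956 -69.00979483937373
88.91335144095463 -160.50848905794174
wing [517.9 269.3 107. ] tabs [533.2 238.6  83. ]
```

```bash
python3 -m handwheel '{"rot":[[0,0,0],[0,0,0],[0,0,0],[0,0,0],[0,0,0],[0,0,0],[0,0,-0.03],[0,0,-0.05],[0,0,-0.05],[0,0,-0.05]],"offset":[[0,0,0],[0,0,0],[0,0,-0.01],[0,0,-0.035],[0,0,-0.035],[0.002,0.02,-0.03],[0.004,0.042,-0.01],[0.004,0.045,-0.005],[0.004,0.045,-0.005],[0.004,0.045,0]],"jaw":[0,0,0,0,0,0,0,0,0,0]}'
python3 - <<'E'
from h import *
go(519,270,185,1.91)
E
```

```text
clock: 11.5
eef_pos: [511.6, -70.0, 195.7]
orientation: [0.003, -0.022, 1.0, -0.001]
wrist_force: [0.9, 0.5, 0.2]
gripper_width: 1.002
tool delta mm [-22.4 339.4  10.2] rot [-0.003  0.006 -0.295] th now 1.615
```

```bash
python3 -m handwheel '{"rot":[[0,0,-0.04],[0,0,-0.04],[0,0,-0.04],[0,0,-0.04],[0,0,-0.04],[0,0,-0.04],[0,0,-0.03],[0,0,0],[0,0,0],[0,0,0]],"offset":[[-0.004,0.043,0.001],[-0.006,0.043,0.001],[-0.008,0.043,0.001],[-0.01,0.043,0.001],[-0.011,0.043,0.001],[-0.012,0.043,0.001],[-0.012,0.038,0.001],[-0.008,0.024,0],[0,0,0],[0,0,0]],"jaw":[0,0,0,0,0,0,0,0,0,0]}'
python3 - <<'E'
from h import *
s=ctrl.sense(); print(s['clock'],s['eef_pos'],s['joint_vel'])
go(519,270,185,1.91)
np.save('tt7.npy',toolT(s)); cv2.imwrite('pics/w7.png',cams.grab_frame('wrist')[:,:,::-1])
E
```

```text
clock: 12.5
eef_pos: [521.3, 277.4, 198.2]
orientation: [0.009, -0.166, 0.986, -0.002]
wrist_force: [0.6, -0.3, -0.5]
gripper_width: 0.999
12.5 [521.3364973  277.40899473 198.21250491] [0.02182781 0.00213921 0.01506514 0.00644735 0.0022682  0.00730002]
tool delta mm [ 4.9 -6.1 13.2] rot [-0.007  0.017 -0.005] th now 1.905
```

View pics/w7.png

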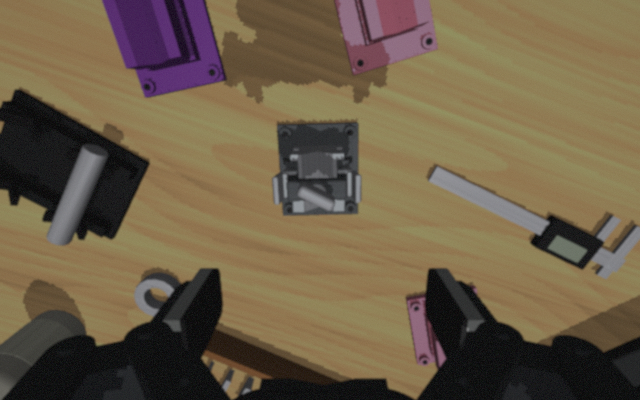

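Run:
```python
from h import *
crop('pics/w7.png',260,110,380,225,6.4,'pics/w7c.png')
```

```text
(no output)
```

View pics/w7c.png

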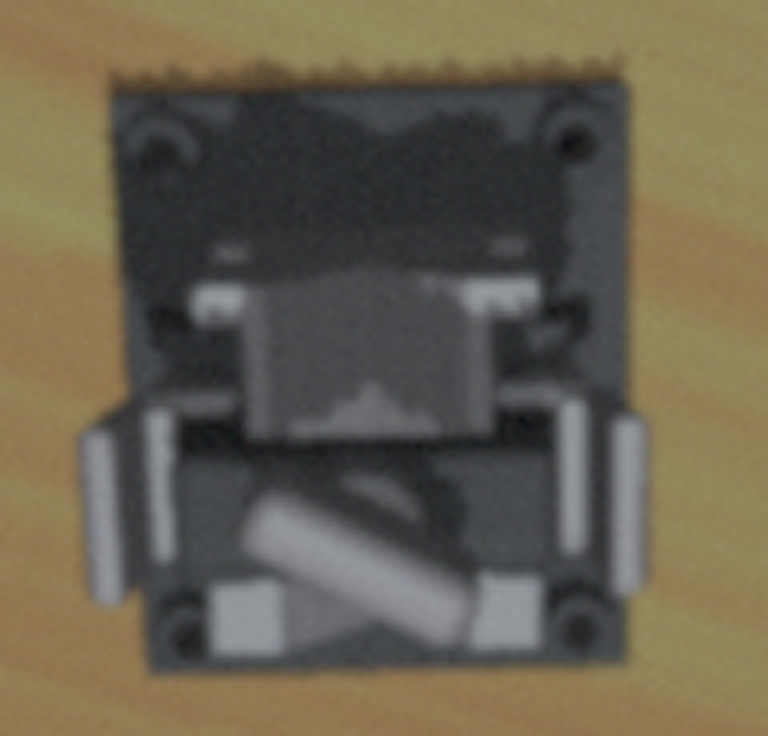

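Run:
```python
from h import *
np.set_printoptions(suppress=True,precision=1)
tt=np.load('tt7.npy')
c=lambda p:(260+p[0]/6.4,110+p[1]/6.4)
W=lambda p,z:ray('wrist',c(p),z,tt)
L=[W(p,83) for p in [(100,430),(112,602)]]; Rr=[W(p,83) for p in [(630,412),(630,592)]]
print(L,Rr); l=sum(L)/2; r=sum(Rr)/2; print('mid',(l+r)/2,np.linalg.norm(r-l),np.degrees(np.arctan2(*(r-l)[[1,0]])))
a,b=W((262,515),107),W((452,620),107); print('wing',(a+b)/2,np.linalg.norm(a-b),np.degrees(np.arctan2(*(b-a)[[1,0]])))
P=[W(p,8) for p in [(112,90),(628,82),(628,662),(150,672)]]
print('spare',sum(P)/4)
for i in range(4):
  e=P[(i+1)%4]-P[i]; print(np.linalg.norm(e),np.degrees(np.arctan2(e[1],e[0])))
# tabs outer edges
for p in [(165,410),(165,560),(575,400),(575,550)]: print(W(p,85))
```

```text
[array([520. , 237.1,  83. ]), array([539.9, 244.6,  83. ])] [array([497.5, 295. ,  83. ]), array([518.2, 303. ,  83. ])]
mid [518.9 269.9  83. ] 62.2539013233934 110.83911553948415
wing [518.6 269.3 107. ] 23.75268507810334 79.02805259312132
spare [521.5 270.9   8. ]
74.54276603464675 110.05494611070395
89.09357684191961 20.96052606560244
75.13695379576902 -69.43571959824972
89.75409196449915 -159.42358136105304
[514.6 243.7  85. ]
[532.1 249.1  85. ]
[497.8 288.2  85. ]
[514.9 294.6  85. ]
```

Run:
```python
from h import *
go(518.8,269.6,105,1.927)
```

```text
tool delta mm [ 6.5 -5.6 93.2] rot [-0.006  0.017 -0.023] th now 1.904
```

```bash
python3 -m handwheel '{"rot":[[-0.006,0.017,-0.022],[0,0,0],[0,0,0],[0,0,0],[0,0,0],[0,0,0],[0,0,0],[0,0,0],[0,0,0],[0,0,0]],"offset":[[0.001,-0.001,0.013],[0.001,-0.001,0.013],[0.001,-0.001,0.013],[0.001,-0.001,0.013],[0.001,-0.001,0.013],[0.001,-0.001,0.013],[0,-0.001,0.013],[0,0,0],[0,0,0],[0,0,0]],"jaw":[0,0,0,0,0,0,0,0,0,0]}'
python3 - <<'E'
from h import *
s=ctrl.sense(); print(s['clock'],s['joint_vel'])
go(518.8,269.6,54,1.927)
np.save('tt8.npy',toolT(s)); cv2.imwrite('pics/w8.png',cams.grab_frame('wrist')[:,:,::-1])
E
```

```text
clock: 13.55
eef_pos: [518.9, 254.7, 100.0]
orientation: [-0.005, -0.173, 0.985, -0.0]
wrist_force: [-0.4, -0.5, 0.3]
gripper_width: 0.996
13.55 [-0.01023694 -0.00289498  0.00538644  0.00404001  0.00117699 -0.00669147]
tool delta mm [-5.5 13.9 46. ] rot [ 0.001 -0.01  -0.008] th now 1.919
```

View pics/w8.png

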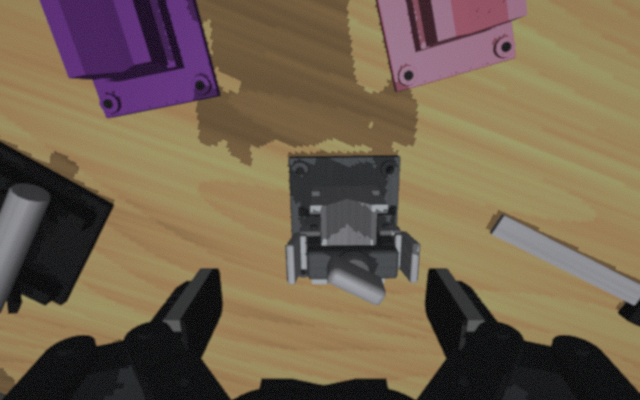

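```bash
python3 -m handwheel '{"rot":[[0,0,0],[0,0,0],[0,0,0],[0,0,0],[0,0,0],[0,0,0],[0,0,0],[0,0,0],[0,0,0],[0,0,0]],"offset":[[-0.002,0.006,0],[-0.002,0.006,0],[0,0,0],[0,0,0],[0,0,0.004],[0,0,0.004],[0,0,0.004],[0,0,0.004],[0,0,0],[0,0,0]],"jaw":[0,0,0,0,0,0,0,0,0,0]}'
python3 - <<'E'
from h import *
s=ctrl.sense(); print(s['clock'],s['joint_vel'])
go(518.8,269.6,54,1.927)
E
```

```text
clock: 14.6
eef_pos: [518.8, 269.2, 83.9]
orientation: [-0.004, -0.174, 0.985, -0.0]
wrist_force: [-1.2, -0.0, -0.1]
gripper_width: 0.996
14.6 [-3.39012078e-03  4.07403851e-03 -5.73670808e-03 -5.50549324e-03
  1.03366375e-03 -3.71454811e-05]
tool delta mm [-0.4  0.4 29.9] rot [ 0.001 -0.007 -0.007] th now 1.92
```

```bash
python3 -m handwheel '{"rot":[[0,-0.006,-0.006],[0,0,0],[0,0,0],[0,0,0],[0,0,0],[0,0,0],[0,0,0],[0,0,0],[0,0,0],[0,0,0]],"offset":[[0,0.0004,0.005],[0,0,0.005],[0,0,0.005],[0,0,0.005],[0,0,0.005],[0,0,0.004],[0,0,0],[0,0,0],[0,0,0],[0,0,0]],"jaw":[0,0,0,0,0,0,0,0,0,0]}'
python3 - <<'E'
from h import *
s=ctrl.sense(); print(s['clock'],s['joint_vel'])
go(518.8,269.6,54,1.927)
np.save('tt9.npy',toolT(s)); cv2.imwrite('pics/w9.png',cams.grab_frame('wrist')[:,:,::-1])
E
```

```text
clock: 15.6
eef_pos: [518.7, 269.5, 52.2]
orientation: [-0.0, -0.177, 0.984, 0.0]
wrist_force: [-1.1, -0.6, -0.7]
gripper_width: 1.001
15.6 [ 0.00089237 -0.00209612  0.00192042  0.00224977 -0.00089051  0.00048934]
tool delta mm [-0.2  0.  -1.8] rot [ 0.001 -0.001 -0.   ] th now 1.927
```

View pics/w9.png

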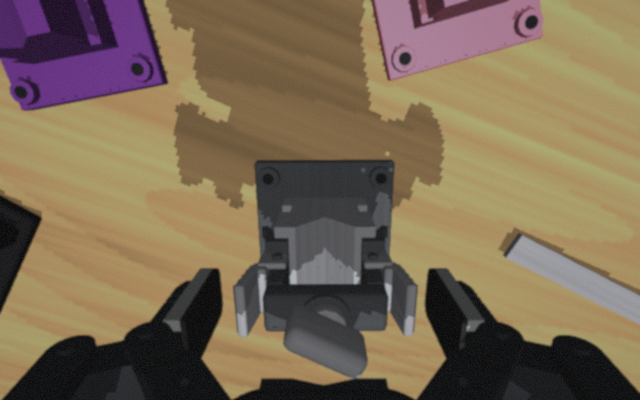

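```bash
python3 -m handwheel '{"rot":[[0,0,0],[0,0,0],[0,0,0],[0,0,0],[0,0,0],[0,0,0],[0,0,0],[0,0,0],[0,0,0],[0,0,0]],"offset":[[0,0,-0.001],[0,0,0],[0,0,0],[0,0,0],[0,0,0],[0,0,0],[0,0,0],[0,0,0],[0,0,0],[0,0,0]],"jaw":[0.1,0.15,0.2,0.25,0.3,0.4,1,1,1,1]}'
python3 - <<'E'
from h import *
s=ctrl.sense(); print(s['clock'],s['joint_vel'],s['wrist_force'],s['torque'])
go(518.8,269.6,54,1.927)
np.save('tt10.npy',toolT(s)); cv2.imwrite('pics/w10.png',cams.grab_frame('wrist')[:,:,::-1])
E
```

```text
clock: 16.65
eef_pos: [519.3, 270.0, 56.1]
orientation: [0.001, -0.177, 0.984, 0.001]
wrist_force: [-0.6, 0.2, 1.8]
gripper_width: 0.666
16.65 [-1.28988464e-03  7.83913383e-04  2.89008519e-05 -3.87264659e-04
  2.68141080e-04 -9.53618906e-04] [-0.63330806  0.22022524  1.7886824 ] [ 0.02532373  0.0878571  -0.00120734]
tool delta mm [ 0.6 -0.2  2.1] rot [0.001 0.003 0.   ] th now 1.927
```

View pics/w10.png

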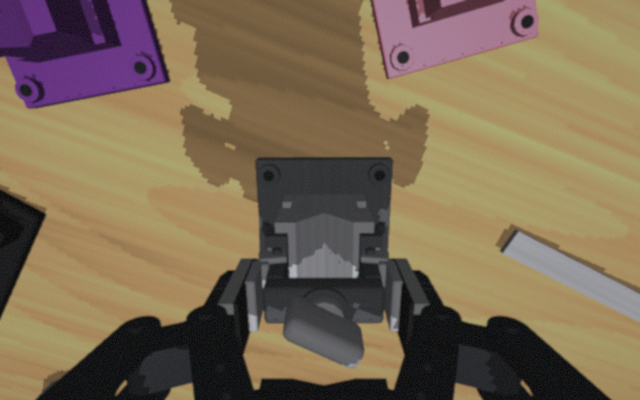

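```bash
python3 -m handwheel '{"rot":[[0,0,0],[0,0,0],[0,0,0],[0,0,0],[0,0,0],[0,0,0],[0,0,0],[0,0,0],[0,0,0],[0,0,0]],"offset":[[0,0,-0.003],[0,0,-0.004],[0,0,-0.005],[0,0,-0.005],[0,0,-0.006],[0,0,-0.006],[0,0,-0.006],[0,0,-0.006],[0,0,-0.006],[0,0,-0.006]],"jaw":[1,1,1,1,1,1,1,1,1,1]}'
python3 - <<'E'
from h import *
s=ctrl.sense(); print(s['clock'],s['joint_vel'],s['wrist_force'],s['torque'])
np.save('tt11.npy',toolT(s)); cv2.imwrite('pics/w11.png',cams.grab_frame('wrist')[:,:,::-1])
go(512.6,-267.6,200,1.438)
cv2.imwrite('pics/si11.png',cams.grab_frame('side')[:,:,::-1])
crop('pics/si11.png',220,180,380,300,5,'pics/si11c.png')
E
```

```text
clock: 17.7
eef_pos: [518.5, 269.5, 112.4]
orientation: [0.0, -0.177, 0.984, 0.001]
wrist_force: [0.0, -0.1, -3.1]
gripper_width: 0.663
17.7 [-7.50582780e-05 -4.88147488e-02  1.08318041e-01  1.51914402e-01
 -2.11345598e-04 -1.18589376e-03] [ 0.02677254 -0.11607637 -3.11627098] [-0.00405463  0.00774026  0.01201901]
tool delta mm [ 193.2 -501.3  -87.4] rot [0.002 0.002 0.489] th now 1.927
```

View pics/w11.png

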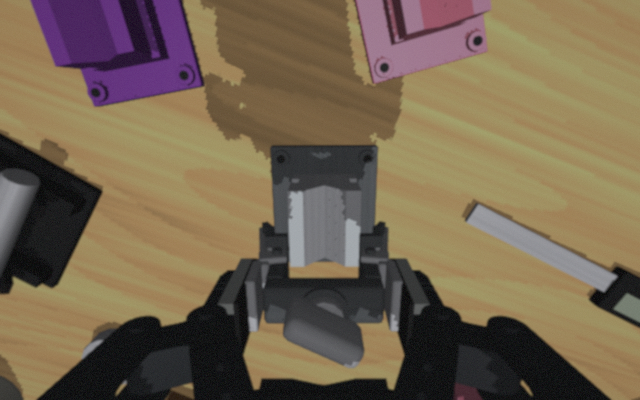

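View pics/si11c.png

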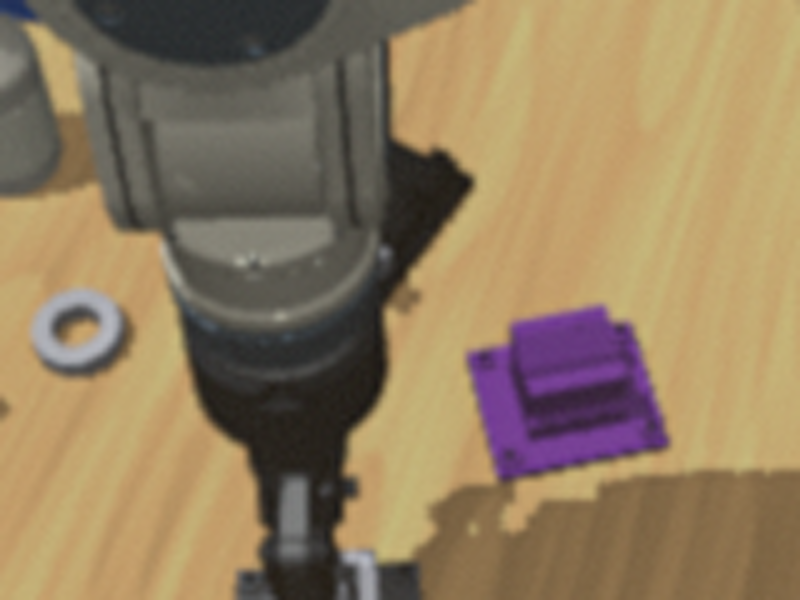

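```bash
python3 -m handwheel '{"rot":[[0,0,0],[0,0,0],[0,0,0.05],[0,0,0.05],[0,0,0.05],[0,0,0.05],[0,0,0.05],[0,0,0.05],[0,0,0.05],[0,0,0.05]],"offset":[[0,0,-0.03],[0.006,-0.015,-0.035],[0.013,-0.036,-0.015],[0.013,-0.04,-0.005],[0.011,-0.041,0],[0.009,-0.042,0],[0.007,-0.042,0],[0.005,-0.042,0],[0.003,-0.042,0],[0.001,-0.042,0]],"jaw":[1,1,1,1,1,1,1,1,1,1]}'
python3 - <<'E'
from h import *
go(512.6,-267.6,180,1.438)
E
```

```text
clock: 18.8
eef_pos: [513.6, -88.9, 199.3]
orientation: [0.0, 0.025, 1.0, 0.001]
wrist_force: [0.9, 0.5, -2.0]
gripper_width: 0.666
tool delta mm [  -7.8 -178.6   19.1] rot [0.001 0.001 0.084] th now 1.522
```

```bash
python3 -m handwheel '{"rot":[[0,0,0.02],[0,0,0.02],[0,0,0.02],[0,0,0],[0,0,0],[0,0,0],[0,0,0],[0,0,0],[0,0,0],[0,0,0]],"offset":[[-0.001,-0.04,0],[-0.002,-0.036,0],[-0.003,-0.032,0],[-0.004,-0.028,0.003],[-0.002,-0.02,0.003],[0,-0.01,0.003],[0,0,0],[0,0,0],[0,0,0],[0,0,0]],"jaw":[1,1,1,1,1,1,1,1,1,1]}'
python3 - <<'E'
from h import *
s=ctrl.sense(); print(s['clock'],s['joint_vel'])
go(512.6,-267.6,120,1.438)
np.save('tt12.npy',toolT(s)); cv2.imwrite('pics/w12.png',cams.grab_frame('wrist')[:,:,::-1])
E
```

```text
clock: 19.8
eef_pos: [508.7, -265.2, 188.1]
orientation: [-0.001, 0.06, 0.998, 0.001]
wrist_force: [0.0, 0.3, -2.0]
gripper_width: 0.667
19.8 [ 0.01273574 -0.00809635 -0.00523387  0.00096199  0.00183188  0.00227486]
tool delta mm [-4.2 -2.1 68. ] rot [ 0.002 -0.001  0.014] th now 1.452
```

View pics/w12.png

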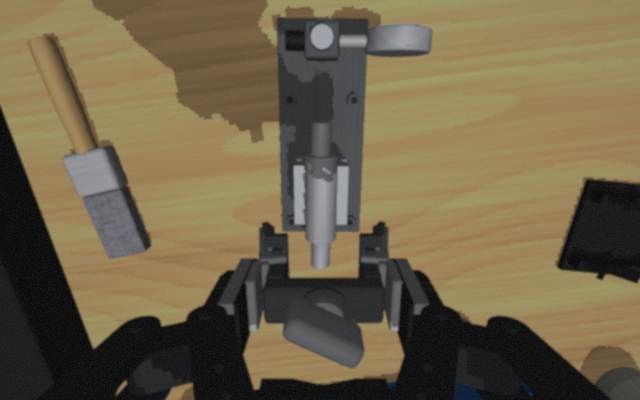

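Run:
```python
from h import *
crop('pics/w12.png',270,110,370,280,4.4,'pics/w12c.png')
```

```text
(no output)
```

View pics/w12c.png

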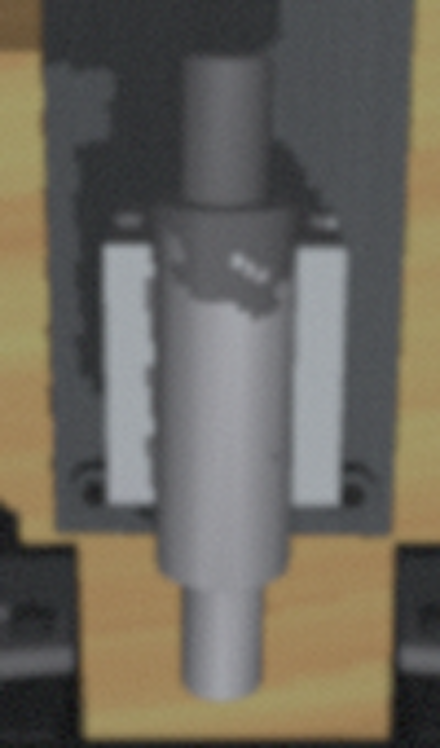

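Run:
```python
from h import *
np.set_printoptions(suppress=True,precision=1)
tt=np.load('tt12.npy')
c=lambda p:(270+p[0]/4.4,110+p[1]/4.4)
W=lambda p,z=53:ray('wrist',c(p),z,tt)
B=[W(p) for p in [(103,245),(348,247),(343,506),(108,506)]]
print('block',sum(B)/4, [np.degrees(np.arctan2(*(B[j]-B[i])[[1,0]])).round(1) for i,j in [(0,1),(3,2),(0,3),(1,2)]])
a,b=W((227,54),66.4),W((222,695),60); print('shaft ends',a,b,np.linalg.norm(a-b),(a+b)/2,np.degrees(np.arctan2(*(b-a)[[1,0]])))
s1,s2=W((228,210),71.4),W((223,582),70.0); print(s1,s2,(s1+s2)/2)
# clamp in hand: points at tool; wing
```

```text
block [ 512.9 -267.8   53. ] [np.float64(82.7), np.float64(83.1), np.float64(-7.2), np.float64(-6.6)]
shaft ends [ 452.9 -260.2   66.4] [ 574.4 -275.9   60. ] 122.69457167858586 [ 513.6 -268.1   63.2] -7.357198186462477
[ 478.  -263.1   71.4] [ 546.3 -272.3   70. ] [ 512.2 -267.7   70.7]
```

```bash
python3 -m handwheel '{"rot":[[0.002,0,0.01],[0,0,0],[0,0,0],[0,0,0],[0,0,0],[0,0,0],[0,0,0],[0,0,0],[0,0,0],[0,0,0]],"offset":[[-0.002,-0.001,0.012],[-0.002,-0.001,0.014],[0,0,0.014],[0,0,0.014],[0,0,0.014],[0,0,0.012],[0,0,0.008],[0,0,0.004],[0,0,0],[0,0,0]],"jaw":[1,1,1,1,1,1,1,1,1,1]}'
python3 - <<'E'
from h import *
s=ctrl.sense(); print(s['clock'],s['joint_vel'])
go(512.8,-267.8,56,1.441)
E
```

```text
clock: 20.85
eef_pos: [513.7, -263.9, 88.8]
orientation: [-0.0, 0.064, 0.998, -0.0]
wrist_force: [-0.1, -0.1, -2.4]
gripper_width: 0.667
20.85 [ 3.66840545e-03  7.85879583e-04 -3.39272952e-04 -3.92056407e-03
 -7.84797714e-05  2.89378463e-03]
tool delta mm [ 0.3 -4.  32.8] rot [-0.    -0.001  0.002] th now 1.443
```

```bash
python3 -m handwheel '{"rot":[[0,0,0],[0,0,0],[0,0,0],[0,0,0],[0,0,0],[0,0,0],[0,0,0],[0,0,0],[0,0,0],[0,0,0]],"offset":[[0,-0.0018,0],[0,-0.0018,0],[0,0,0],[0,0,0],[0,0,0.001],[0,0,0.001],[0,0,0],[0,0,0],[0,0,0],[0,0,0]],"jaw":[1,1,1,1,1,1,1,1,1,1]}'
python3 - <<'E'
from h import *
s=ctrl.sense(); print(s['clock'],s['joint_vel'])
go(512.8,-267.8,56,1.441)
np.save('tt13.npy',toolT(s)); cv2.imwrite('pics/w13.png',cams.grab_frame('wrist')[:,:,::-1])
crop('pics/w13.png',220,120,430,350,2.6,'pics/w13c.png')
E
```

```text
clock: 21.85
eef_pos: [514.0, -268.5, 88.5]
orientation: [0.001, 0.064, 0.998, -0.001]
wrist_force: [0.1, 0.8, -2.8]
gripper_width: 0.666
21.85 [ 0.00016465  0.00055248 -0.0016896  -0.00038765 -0.00256177 -0.0008256 ]
tool delta mm [ 1.3  0.6 32.5] rot [-0.002  0.002  0.002] th now 1.443
```

View pics/w13c.png

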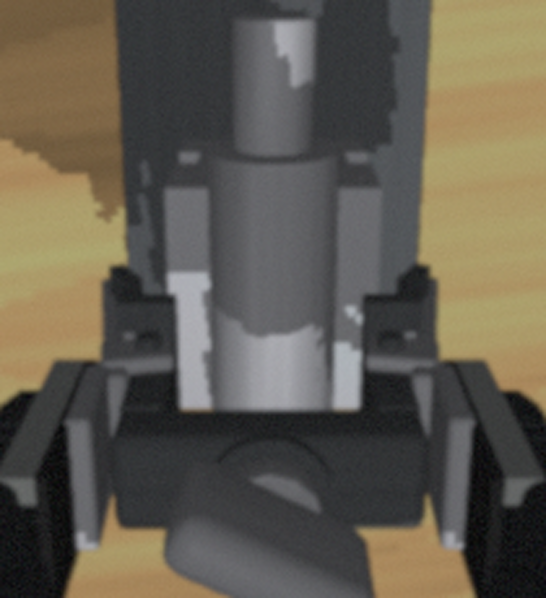

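```bash
python3 -m handwheel '{"rot":[[-0.001,0.001,0.002],[0,0,0],[0,0,0],[0,0,0],[0,0,0],[0,0,0],[0,0,0],[0,0,0],[0,0,0],[0,0,0]],"offset":[[0.001,0.0006,0],[0,0,0.003],[0,0,0.003],[0,0,0.003],[0,0,0.003],[0,0,0.003],[0,0,0],[0,0,0],[0,0,0],[0,0,0]],"jaw":[1,1,1,1,1,1,1,1,1,1]}'
python3 - <<'E'
from h import *
s=ctrl.sense(); print(s['clock'],s['joint_vel'],s['wrist_force'],s['torque'])
go(512.8,-267.8,56,1.441)
E
```

```text
clock: 22.9
eef_pos: [512.9, -267.6, 71.8]
orientation: [0.0, 0.065, 0.998, -0.0]
wrist_force: [0.6, 0.7, -3.0]
gripper_width: 0.667
22.9 [ 2.50615600e-04  9.95721469e-04  7.28556318e-05  4.43695392e-04
  9.26668501e-04 -7.32395074e-04] [ 0.56631422  0.68797471 -2.99146979] [ 0.04936417 -0.0271579  -0.0268959 ]
tool delta mm [ 0.  -0.2 15.8] rot [-0.001  0.    -0.001] th now 1.44
```

Excellent alignment; lower onto the block.

```bash
python3 -m handwheel '{"rot":[[0,0,0],[0,0,0],[0,0,0],[0,0,0],[0,0,0],[0,0,0],[0,0,0],[0,0,0],[0,0,0],[0,0,0]],"offset":[[0,0,0.002],[0,0,0.002],[0,0,0.002],[0,0,0.002],[0,0,0.002],[0,0,0.002],[0,0,0],[0,0,0],[0,0,0],[0,0,0]],"jaw":[1,1,1,1,1,1,1,1,1,1]}'
python3 - <<'E'
from h import *
s=ctrl.sense(); print(s['clock'],s['joint_vel'],s['wrist_force'],s['torque'])
go(512.8,-267.8,56,1.441)
E
```

```text
clock: 23.9
eef_pos: [513.0, -267.7, 58.9]
orientation: [0.0, 0.065, 0.998, -0.0]
wrist_force: [-0.5, 0.7, -2.6]
gripper_width: 0.664
23.9 [ 0.00098526 -0.0022302  -0.00077388 -0.00025564 -0.00143545 -0.00020094] [-0.45615246  0.68440153 -2.61751874] [ 0.00058743 -0.00193233  0.00799384]
tool delta mm [ 0.2 -0.1  2.9] rot [-0.001  0.001 -0.001] th now 1.44
```

```bash
python3 -m handwheel '{"rot":[[0,0,0],[0,0,0],[0,0,0],[0,0,0],[0,0,0],[0,0,0],[0,0,0],[0,0,0],[0,0,0],[0,0,0]],"offset":[[0,0,0.001],[0,0,0.001],[0,0,0.001],[0,0,0.001],[0,0,0.001],[0,0,0.001],[0,0,0.0005],[0,0,0.0005],[0,0,0.0005],[0,0,0.0005]],"jaw":[1,1,1,1,1,1,1,1,1,1]}'
python3 - <<'E'
from h import *
s=ctrl.sense(); print(s['clock'],s['joint_vel'],s['wrist_force'],s['torque'])
go(512.8,-267.8,56,1.441)
cv2.imwrite('pics/w14.png',cams.grab_frame('wrist')[:,:,::-1])
cv2.imwrite('pics/si14.png',cams.grab_frame('side')[:,:,::-1])
crop('pics/si14.png',290,90,410,200,6,'pics/si14c.png')
E
```

```text
clock: 24.9
eef_pos: [513.2, -267.9, 56.1]
orientation: [0.003, 0.065, 0.998, -0.002]
wrist_force: [-3.3, 1.7, 8.0]
gripper_width: 0.666
24.9 [ 0.00098458 -0.00316192 -0.00432636 -0.0068663   0.0010635  -0.00048411] [-3.32362696  1.67536712  7.97265584] [0.52619551 0.7017619  0.01656122]
tool delta mm [ 0.4 -0.   0.1] rot [-0.003  0.005 -0.   ] th now 1.441
```

View pics/w14.png

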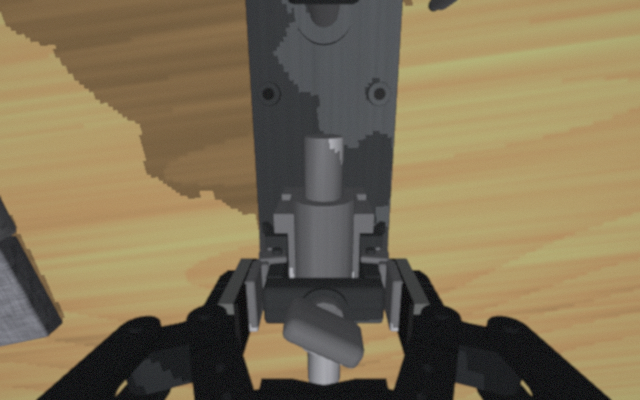

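View pics/si14c.png

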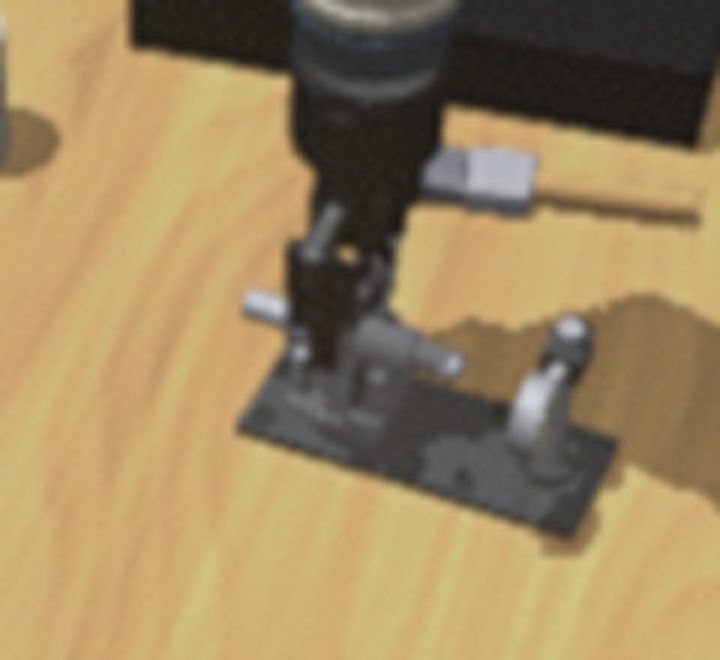

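```bash
python3 -m handwheel '{"rot":[[0,0,0],[0,0,0],[0,0,0],[0,0,0],[0,0,0],[0,0,0],[0,0,0],[0,0,0],[0,0,0],[0,0,0]],"offset":[[0,0,0],[0,0,0],[0,0,0],[0,0,0],[0,0,0],[0,0,0],[0,0,-0.005],[0,0,-0.01],[0,0,-0.015],[0,0,-0.01]],"jaw":[0.25,0.15,0.1,0,0,0,0,0,0,0]}'
python3 - <<'E'
from h import *
s=ctrl.sense(); print(s['clock'],s['joint_vel'],s['wrist_force'],s['torque'])
go(512.8,-267.8,150,1.441)
np.save('tt15.npy',toolT(s)); cv2.imwrite('pics/w15.png',cams.grab_frame('wrist')[:,:,::-1])
E
```

```text
clock: 26.0
eef_pos: [513.0, -267.7, 97.3]
orientation: [0.002, 0.065, 0.998, -0.001]
wrist_force: [0.2, -0.4, 0.2]
gripper_width: 1.0
26.0 [-0.00118254 -0.07838958  0.15673087  0.24384658  0.00045832 -0.00039263] [ 0.16592849 -0.42361947  0.16082884] [-0.02728322 -0.0006521  -0.01266199]
tool delta mm [  0.   -0.3 -52.7] rot [-0.002  0.004 -0.   ] th now 1.441
```

View pics/w15.png

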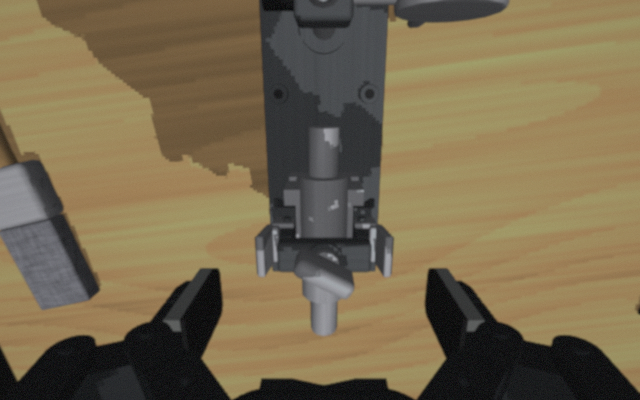

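```bash
python3 -m handwheel '{"rot":[[0,0,0],[0,0,-0.1],[0,0,-0.14],[0,0,-0.14],[0,0,-0.14],[0,0,-0.14],[0,0,-0.14],[0,0,-0.14],[0,0,-0.06],[0,0,0]],"offset":[[0,0,-0.02],[0,0,-0.02],[0,0,-0.01],[0,0,0],[0,0,0],[0,0,0],[0,0,0],[0,0,0],[0,0,0],[0,0,0]],"jaw":[0,0,0,0,0,0,0.3,0.5,0.5,0.5]}'
python3 - <<'E'
from h import *
s=ctrl.sense(); print(s['clock'],s['joint_vel'])
go(512.8,-267.8,91,2.46)
np.save('tt16.npy',toolT(s)); cv2.imwrite('pics/w16.png',cams.grab_frame('wrist')[:,:,::-1])
E
```

```text
clock: 27.05
eef_pos: [513.7, -268.1, 154.5]
orientation: [0.003, -0.44, 0.898, -0.005]
wrist_force: [0.8, -0.5, -0.1]
gripper_width: 0.501
27.05 [-0.00034441 -0.00503704  0.00073625  0.00073341 -0.00020859  0.02335929]
tool delta mm [ 0.3  1.7 63.5] rot [-0.012  0.     0.022] th now 2.482
```

View pics/w16.png

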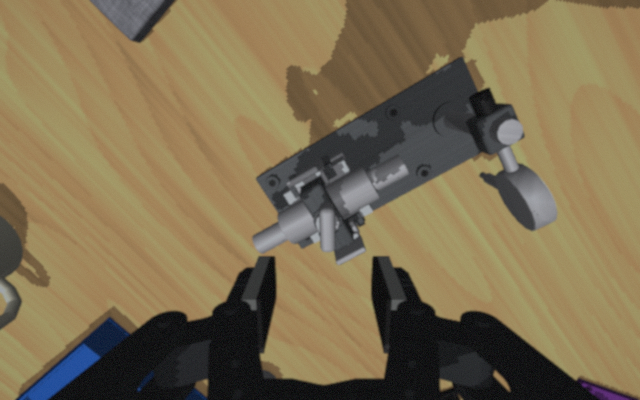

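Run:
```python
from h import *
crop('pics/w16.png',240,140,420,280,4.4,'pics/w16c.png')
```

```text
(no output)
```

View pics/w16c.png

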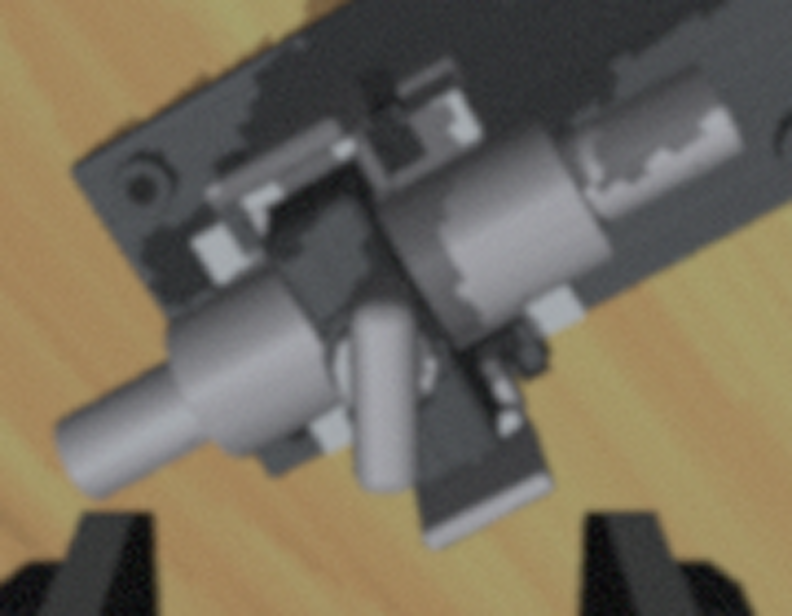

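Run:
```python
from h import *
np.set_printoptions(suppress=True,precision=1)
tt=np.load('tt16.npy')
c=lambda p:(240+p[0]/4.4,140+p[1]/4.4)
a,b=[ray('wrist',c(p),107,tt) for p in [(383,305),(385,488)]]
print(a,b,(a+b)/2,np.degrees(np.arctan2(*(b-a)[[1,0]])), np.linalg.norm(a-b))
m=(a+b)/2; go(m[0],m[1],92,np.arctan2(*(b-a)[[1,0]])+np.pi/2)
go(512.9,-267.8,92,2.48)
```

```text
[ 504.7 -279.1  107. ] [ 520.3 -258.4  107. ] [ 512.5 -268.8  107. ] 52.98972668658525 25.98830228469587
tool delta mm [ 1.3  1.4 62.6] rot [-0.  0. -0.] th now 2.48
tool delta mm [ 0.3  1.6 62.6] rot [-0.  0. -0.] th now 2.48
```

```bash
python3 -m handwheel '{"rot":[[0,0,0],[0,0,0],[0,0,0],[0,0,0],[0,0,0],[0,0,0],[0,0,0],[0,0,0],[0,0,0],[0,0,0]],"offset":[[0.001,0.0013,0.005],[0,0,0.006],[0,0,0.006],[0,0,0.006],[0,0,0.006],[0,0,0.006],[0,0,0.006],[0,0,0],[0,0,0],[0,0,0]],"jaw":[0.5,0.5,0.5,0.5,0.5,0.5,0.5,0.5,0.5,0.5]}'
python3 - <<'E'
from h import *
s=ctrl.sense(); print(s['clock'],s['joint_vel'],s['wrist_force'])
go(512.8,-268.1,92,2.48)
E
```

```text
clock: 28.1
eef_pos: [511.9, -268.2, 108.9]
orientation: [0.002, -0.436, 0.9, -0.005]
wrist_force: [-0.1, -0.2, 0.1]
gripper_width: 0.5
28.1 [ 0.0012413  -0.00180142  0.00308485  0.00049065  0.00078086 -0.00111794] [-0.07522695 -0.16949516  0.14396952]
tool delta mm [-0.6 -0.5 16.9] rot [-0.011  0.    -0.006] th now 2.474
```

```bash
python3 -m handwheel '{"rot":[[-0.011,0,-0.006],[0,0,0],[0,0,0],[0,0,0],[0,0,0],[0,0,0],[0,0,0],[0,0,0],[0,0,0],[0,0,0]],"offset":[[-0.0006,-0.0004,0.003],[0,0,0.004],[0,0,0.004],[0,0,0.004],[0,0,0],[0,0,0],[0,0,0],[0,0,0],[0,0,0],[0,0,0]],"jaw":[0.5,0.5,0.5,0.5,0.5,0.5,1,1,1,1]}'
python3 - <<'E'
from h import *
s=ctrl.sense(); print(s['clock'],s['joint_vel'],s['wrist_force'],s['torque'])
go(512.8,-268.1,92,2.48)
cv2.imwrite('pics/w17.png',cams.grab_frame('wrist')[:,:,::-1])
E
```

```text
clock: 29.1
eef_pos: [513.0, -268.2, 93.2]
orientation: [0.0, -0.439, 0.898, 0.0]
wrist_force: [-0.6, -0.1, -0.9]
gripper_width: 0.084
29.1 [-0.00124293  0.00075604 -0.0002562  -0.00011651  0.00187443  0.00127485] [-0.63954055 -0.08137024 -0.92101591] [-0.01979965 -0.06670708 -0.0052778 ]
tool delta mm [0.1 0.2 1.2] rot [0.    0.    0.001] th now 2.481
```

View pics/w17.png

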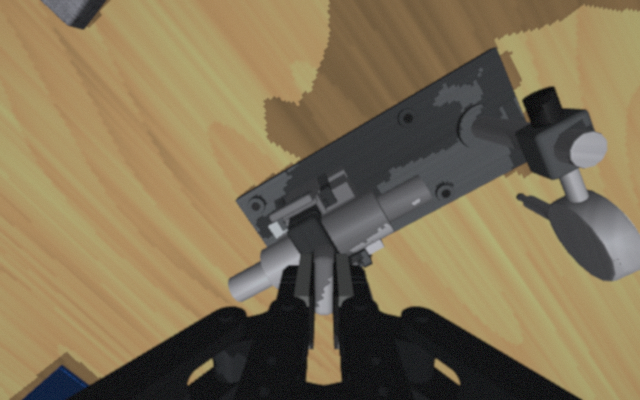

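```bash
python3 -m handwheel '{"rot":[[0,0,0.08],[0,0,0.14],[0,0,0.14],[0,0,0.14],[0,0,0.14],[0,0,0.12],[0,0,0.06],[0,0,0],[0,0,0],[0,0,0]],"offset":[[0,0,0],[0,0,0],[0,0,0],[0,0,0],[0,0,0],[0,0,0],[0,0,0],[0,0,0],[0,0,0],[0,0,0]],"jaw":[1,1,1,1,1,1,1,1,1,1]}'
python3 - <<'E'
from h import *
s=ctrl.sense(); print(s['clock'],s['joint_vel'],s['wrist_force'],s['torque'])
go(512.9,-268.1,93,1.441)
E
```

```text
clock: 30.15
eef_pos: [512.7, -268.1, 93.2]
orientation: [-0.0, -0.03, 1.0, 0.0]
wrist_force: [-0.6, 0.9, -0.8]
gripper_width: 0.089
30.15 [-0.00203426 -0.00080442 -0.0001459   0.00148158 -0.00186521 -0.01464812] [-0.59648518  0.87779799 -0.75175687] [-0.04853993  0.07653244 -0.00618577]
tool delta mm [-0.2  0.   0.2] rot [ 0.    -0.001  0.19 ] th now 1.631
```

```bash
python3 -m handwheel '{"rot":[[0,0,0.04],[0,0,0.04],[0,0,0.04],[0,0,0.03],[0,0,0.02],[0,0,0.02],[0,0,0.02],[0,0,0.02],[0,0,0.02],[0,0,0.02]],"offset":[[0,0,0],[0,0,0],[0,0,0],[0,0,0],[0,0,0],[0,0,0],[0,0,0],[0,0,0],[0,0,0],[0,0,0]],"jaw":[1,1,1,1,1,1,1,1,1,1]}'
python3 - <<'E'
from h import *
s=ctrl.sense(); print(s['clock'],s['joint_vel'],s['wrist_force'],s['torque'])
go(512.9,-268.1,93,1.441)
E
```

```text
clock: 31.15
eef_pos: [512.9, -268.0, 93.2]
orientation: [-0.0, 0.107, 0.994, 0.0]
wrist_force: [0.3, -0.4, -1.1]
gripper_width: 0.084
31.15 [-4.87353558e-04  8.76523088e-04 -2.00526130e-03  1.89597425e-04
  8.71096073e-05  2.11643360e-01] [ 0.27137775 -0.4048535  -1.12560906] [-0.07694957 -0.0198091   0.481113  ]
tool delta mm [ 0.  -0.1  0.2] rot [ 0.    -0.    -0.084] th now 1.357
```

```bash
python3 -m handwheel '{"rot":[[0,0,-0.04],[0,0,-0.1],[0,0,-0.14],[0,0,-0.14],[0,0,-0.14],[0,0,-0.14],[0,0,-0.14],[0,0,-0.14],[0,0,-0.14],[0,0,-0.1]],"offset":[[0,0,0],[0,0,0],[0,0,0],[0,0,0],[0,0,0],[0,0,0],[0,0,0],[0,0,0],[0,0,0],[0,0,0]],"jaw":[1,1,1,1,1,1,1,1,1,1]}'
python3 - <<'E'
from h import *
s=ctrl.sense(); print(s['clock'],s['joint_vel'],s['wrist_force'],s['torque'])
go(512.9,-268.1,93,2.95)
E
```

```text
clock: 32.15
eef_pos: [513.0, -268.2, 93.2]
orientation: [0.0, -0.498, 0.867, 0.0]
wrist_force: [-0.6, 0.3, -0.7]
gripper_width: 0.088
32.15 [-2.19378666e-03  6.26707562e-04 -8.98608347e-04 -8.31737435e-04
  2.16060715e-03 -1.00770418e+00] [-0.57145488  0.31999498 -0.68139703] [-0.07705396 -0.03967077 -0.02871687]
tool delta mm [-0.1  0.1  0.2] rot [ 0.     0.    -0.336] th now 2.614
```

```bash
python3 -m handwheel '{"rot":[[0,0,-0.1],[0,0,-0.08],[0,0,-0.06],[0,0,-0.04],[0,0,0],[0,0,0],[0,0,0],[0,0,0],[0,0,0],[0,0,0]],"offset":[[0,0,0],[0,0,0],[0,0,0],[0,0,0],[0,0,0],[0,0,0],[0,0,0],[0,0,0],[0,0,0],[0,0,0]],"jaw":[1,1,1,1,1,1,1,1,1,1]}'
python3 - <<'E'
from h import *
s=ctrl.sense(); print(s['clock'],s['joint_vel'],s['wrist_force'],s['torque'])
go(512.9,-268.1,93,2.95); np.save('tt18.npy',toolT(s))
cv2.imwrite('pics/w18.png',cams.grab_frame('wrist')[:,:,::-1])
cv2.imwrite('pics/si18.png',cams.grab_frame('side')[:,:,::-1])
crop('pics/w18.png',200,100,440,320,3,'pics/w18c.png')
E
```

```text
clock: 33.15
eef_pos: [513.1, -268.1, 93.2]
orientation: [0.0, -0.617, 0.787, 0.0]
wrist_force: [-0.3, -0.1, -1.4]
gripper_width: 0.087
33.15 [9.22685150e-04 3.97965947e-04 1.48730631e-03 8.38985180e-05
 1.44901095e-04 2.92471797e-03] [-0.34264987 -0.08875599 -1.4430938 ] [-0.01948305  0.01713199 -0.01616531]
tool delta mm [0.  0.2 0.2] rot [-0.     0.001 -0.05 ] th now 2.9
```

View pics/w18c.png

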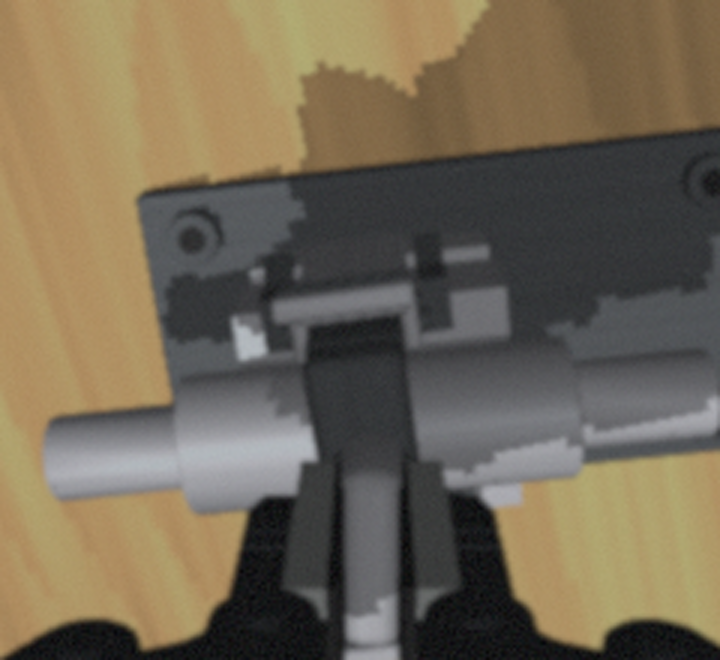

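Run:
```python
from h import *
tt=np.load('tt18.npy')
c=lambda p:(200+p[0]/3,100+p[1]/3)
def ang(p,q,z):
    d=ray('wrist',c(p),z,tt)-ray('wrist',c(q),z,tt); return np.degrees(np.arctan2(d[1],d[0])), np.linalg.norm(d)
print('plate',ang((140,195),(720,130),8))
print('tab up',ang((275,305),(412,288),83))
print('tab lo edge',ang((275,322),(412,308),83))
print('bridge L',ang((307,330),(318,460),85),'R',ang((402,320),(418,460),85))
print('shaft',ang((50,458),(715,395),58))
```

```text
plate (np.float64(-7.380859683239405), np.float64(126.35553668798428))
tab up (np.float64(-6.427292099043624), np.float64(20.921993194591703))
tab lo edge (np.float64(-7.681812155314735), np.float64(20.980899981893074))
bridge L (np.float64(-100.27210850430569), np.float64(21.575829944279885)) R (np.float64(-97.10000296671645), np.float64(23.277281123682712))
shaft (np.float64(-7.912727922798745), np.float64(122.47147743548575))
```

```bash
python3 -m handwheel '{"rot":[[0,0,-0.04],[0,0,-0.04],[0,0,-0.03],[0,0,0],[0,0,0],[0,0,0],[0,0,0],[0,0,0],[0,0,0],[0,0,0]],"offset":[[0,0,0],[0,0,0],[0,0,0],[0,0,0],[0,0,0],[0,0,0],[0,0,0],[0,0,0],[0,0,0],[0,0,0]],"jaw":[1,1,1,1,1,1,0.7,0.5,0.5,0.5]}'
python3 - <<'E'
from h import *
s=ctrl.sense(); print(s['clock'],s['joint_vel'],s['wrist_force'],s['torque'])
go(512.9,-268.1,93,3.018)
E
```

```text
clock: 34.25
eef_pos: [513.4, -268.3, 93.5]
orientation: [0.001, -0.659, 0.752, -0.0]
wrist_force: [0.7, -0.5, -0.0]
gripper_width: 0.499
34.25 [ 0.00021903  0.00019413 -0.00045836 -0.00117028  0.00150529  0.00190422] [ 0.69786409 -0.49538112 -0.0133376 ] [-0.00756866  0.00681064  0.00526915]
tool delta mm [-0.1  0.6  0.5] rot [-0.001  0.001 -0.007] th now 3.011
```

Now retreat straight up and look.

```bash
python3 -m handwheel '{"rot":[[0,0,0],[0,0,0],[0,0,0],[0,0,0],[0,0,0],[0,0,0],[0,0,0],[0,0,0],[0,0,0],[0,0,0]],"offset":[[0,0,-0.004],[0,0,-0.008],[0,0,-0.012],[0,0,-0.015],[0,0,-0.015],[0,0,-0.015],[0,0,-0.015],[0,0,-0.005],[0,0,0],[0,0,0]],"jaw":[0.5,0.5,0.5,0.5,0.5,0.5,0.5,0.5,0.5,0.5]}'
python3 - <<'E'
from h import *
s=ctrl.sense(); print(s['clock'],s['eef_pos']); np.save('tt19.npy',toolT(s))
cv2.imwrite('pics/w19.png',cams.grab_frame('wrist')[:,:,::-1])
crop('pics/w19.png',240,130,420,280,4.4,'pics/w19c.png')
E
```

```text
clock: 35.25
eef_pos: [513.8, -268.6, 192.9]
orientation: [0.001, -0.659, 0.752, -0.003]
wrist_force: [0.9, 0.3, -0.1]
gripper_width: 0.497
35.25 [ 513.79780297 -268.63566926  192.94838494]
```

View pics/w19c.png

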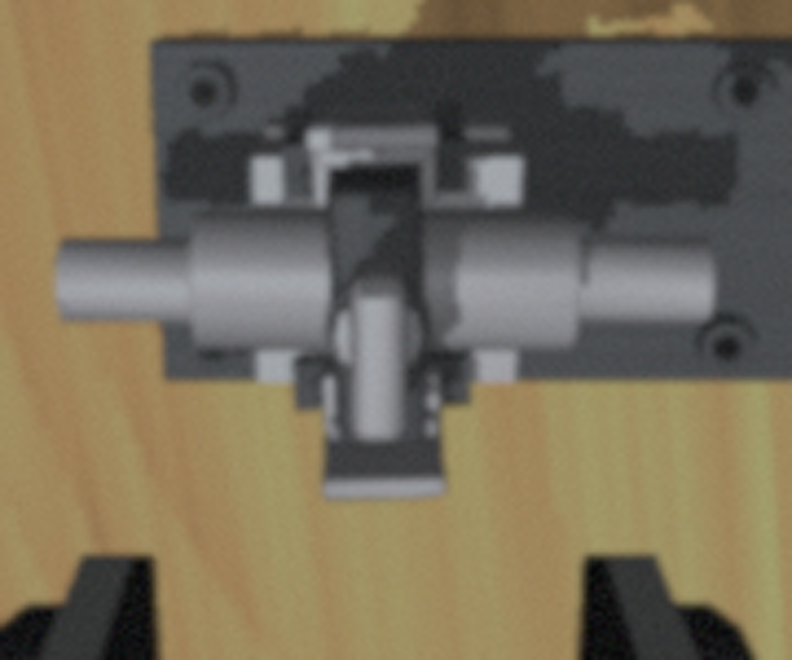

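Run:
```python
from h import *
tt=np.load('tt19.npy')
c=lambda p:(240+p[0]/4.4,130+p[1]/4.4)
W=lambda p,z:ray('wrist',c(p),z,tt)
def ang(p,q,z):
    d=W(q,z)-W(p,z); return np.degrees(np.arctan2(d[1],d[0])).round(1), np.linalg.norm(d).round(1)
print('wing',ang((381,293),(379,440),107),ang((360,295),(355,440),107),ang((402,295),(402,440),107))
print('tabs',ang((323,495),(445,490),83),ang((310,130),(438,127),83))
print('tab span',ang((374,129),(384,497),83), 'shaft',ang((60,280),(714,284),60),'plate',ang((152,40),(790,40),8),ang((165,380),(790,378),8))
a,b=W((57,280),60),W((714,284),60);print((a+b)/2); 
cl=(W((374,129),83)+W((384,497),83))/2; print('clamp',cl)
print('block',sum(W(p,53) for p in [(250,156),(525,156),(520,382),(256,382)])/4)
cv2.imwrite('pics/si19.png',cams.grab_frame('side')[:,:,::-1]); crop('pics/si19.png',300,100,400,190,7,'pics/si19c.png')
cv2.imwrite('pics/sc19.png',cams.grab_frame('scene')[:,:,::-1])
```

```text
wing (np.float64(81.9), np.float64(24.3)) (np.float64(80.5), np.float64(24.0)) (np.float64(82.9), np.float64(24.0))
tabs (np.float64(175.2), np.float64(21.7)) (np.float64(173.9), np.float64(21.1))
tab span (np.float64(84.1), np.float64(65.9)) shaft (np.float64(172.3), np.float64(121.2)) plate (np.float64(172.6), np.float64(133.9)) (np.float64(172.8), np.float64(140.3))
[ 512.16953454 -268.16634208   60.        ]
clamp [ 513.31469794 -268.09148846   83.        ]
block [ 511.6525346  -268.17013406   53.        ]
```

View pics/si19c.png

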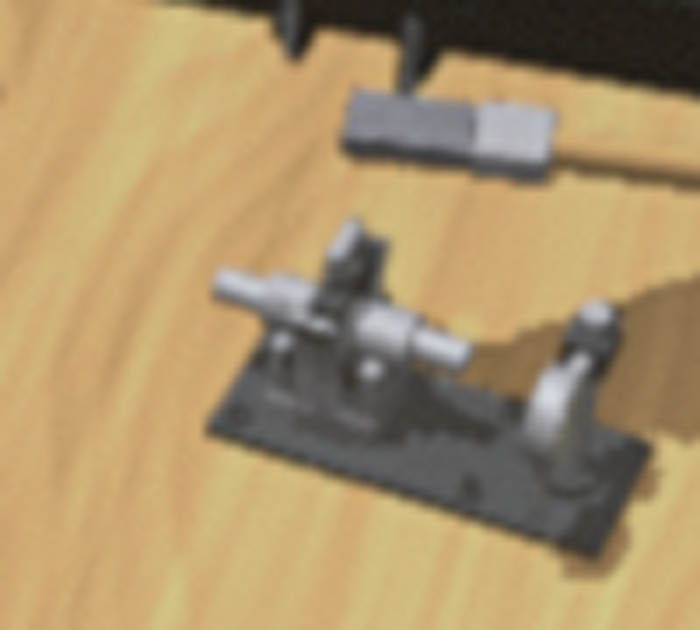

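View pics/sc19.png

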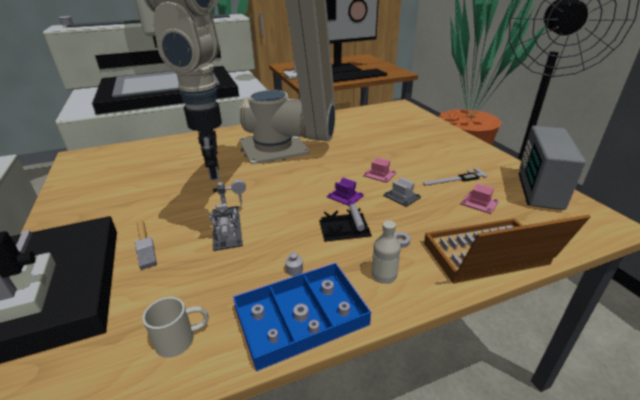

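```bash
python3 -c "
from plant import ctrl
s=ctrl.sense();print(s['clock'],s['joint_vel'],s['wrist_force'])
print(ctrl.job_done())"
```

```text
35.4 [ 0.00054007  0.00370223 -0.00039507  0.00179816 -0.00056904 -0.00048731] [-0.42577269 -0.36755133 -0.33942572]
the job is handed in; nothing more can be done
None
```

The job is done and handed in at 35.4 s, with the gripper clear about 100 mm above the clamp.

**Shaft:** I laid it in the station's V. The fingertips met the block about 3 mm before it was seated, so I opened the jaws and let it drop the rest of the way. In the last picture it lies within about 1 mm of the block's middle, aligned with the V.

**Clamp:** I pinched it off the spare block, set it over the shaft and let the tabs go. It seated at the height expected, with about 11 N change in force. Its centre is about 1.7 mm along the V from the block's middle. The tabs measure 66 mm across, against 67 mm at rest and 59 mm pinched. I took that as both hooks locked; I did not see the hooks or pull on the clamp.

**Wing screw:** I turned it clockwise until it stopped firmly, at about 0.48 N·m. The tool went about 0.08 rad past the expected angle there, probably the clamp's side play. I then backed it off a quarter turn. The wing now stands between 87° and 90° from the clamp's x axis: the picture gives 87°, because the clamp seems turned about 2° on the block, while the tool angle against the station gives about 90°.

**Bench:** In the last scene picture the pin, weight, ring gauge, brush, caliper, dial and look-alikes appear where they started. I did not measure them.

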